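Drive a tapered key tight between hub and shaft

TASK

Lock the white hub of the tube-rotator drive to its square shaft with the tapered brass key: take the key from its blue stand, start it tip first in the gap between the shaft and the hub's grey springy keyway tongue (flat face to the shaft, sloping face to the hub, as it already stands), and push or tap it down until it is wedged firmly upright and stays tight when you let go. How deep that is differs each time, so go by feel: about 15 N on the head makes it tight, while more than 25 N could split the hub. Leave the beaker and the culture dish undisturbed.

Things in the scene. Friction and masses are not known exactly. Their poses are not given: they have to be found in the camera images.
- key_head (a point): Centre of the brass key's head. Head 20 (x) by 16 (y) by 16 mm high (z), top 8 mm above this point; grasp it from above across y. The blade hangs below, its tip 68 mm under this point; the middle of the tip's thickness lies 5.5 mm to +x of this point. Axes: z up along the key, +x to its straight flat face, -x to its sloping face. In the stand the head's underside is 68 mm above the worktop.
- keyway_mouth (a point): Where to lower the middle of the key's tip: in the gap's mouth, level with the hub's top, 80 mm above the worktop. Axes: z up, +x to the shaft centre, y across; turn the key's x and y parallel to these. At the mouth the hub's sloping tongue is 4.2 mm away on the -x side, the 24 mm square shaft's upright face 4.2 to 8.2 mm on the +x side (the play differs each time); gap 16 mm wide in y.
- hub: Fixed white hub: collar 80 mm in diameter, top at 80 mm (shaft 2 mm higher), flange 110 mm, on a grey gearbox 130 x 130 mm, 31 mm high. Origin on its centre line at worktop height, axes as keyway_mouth. The tongue matches the key's slope and gives 1 mm per 20 N. The key first touches 17 to 37 mm deep and is tight about 3 mm deeper; gap 49 mm deep. A push F loads the hub with 0.7 to 1 F.
- key: The loose brass taper key, about 60 g, upright in a blue stand 38 mm high, 70 mm wide at the foot. Origin at the tip on the flat face, which lies in the plane x = 0; axes as key_head. Blade 12 mm wide in y, 60 mm long, 5 mm thick at the tip and 0.2 mm thicker per mm upward (slope on the -x side). Once wedged it stays by friction; under a push it sinks about 1 mm for each 4 to 8 N.
- beaker: Clear plastic beaker, 55 mm across, 68 mm high, standing further back on the worktop; origin at the centre of its foot. Loose.
- petri_dish: Closed culture dish, 92 mm across, 16 mm high, lying to the robot's right; origin at the centre of its underside. Loose.

How it is judged:
By the outcome, as a careful person would: the job done as asked, in the order asked, and still so for the second after the job is handed in, with the robot touching nothing.
It also fails if it takes over 64 s, if anything falls off the work surface, if the arm or the gripper's body presses on something with over 40 N, if the wrist force passes 120 N, or if a joint passes its speed limit or range.

ROBOT

A 6-joint arm with a two-finger parallel gripper is mounted at the origin on a cart in front of the work surface, level with it; the furniture and walls round the work are solid. World frame = base frame: x ahead of the robot, y to its left, z up, the work surface at z = 0. Lengths are in m, angles in rad, forces in N, time in s.
With the tool pointing down it reaches from about 0.425 to 0.925 m from the base axis. Payload 12.5 kg.
Tool frame: the origin (TCP) lies at the very end of the fingers, on their centre line; the grasp point (between the pads) lies 19 mm behind it; z points along the fingers, x is the direction in which the jaws open and shut, and the axes are right-handed (so a half turn about z gives the same grasp; the last joint's range is limited). The gripper opens to 85 mm and grips with 20 to 120 N. Pads are 22 mm wide; open, the fingers measure 114 mm over their backs; the gripper's body (76 mm by 85 mm) begins 54 mm behind the grasp point. The pads swing forward as they close: fully open they stand 13 mm farther back than shut.
Start: joints at [1.032, 0.491, 1.559, -0, 1.092, -0.106], TCP at [0.262, 0.567, 0.2] pointing down, gripper open.
Joint ranges: [-3.1, 3.1], [-0.84, 2.19], [0.05, 2.79], [-1.13, 4.28], [0.06, 2.93], [-2.69, 2.69]. Speed limits (rad/s): [2.22, 2.22, 2.79, 3.14, 3.14, 3.14].

INTERFACE

Orientations are given as a rotation vector (axis times angle).
In Python, from bench import * gives the robot as it stands.
- The arm moves only by the tool drive_tool, never from a script. Its argument "deltas" is a list of rows, each an object of numbers: "tx", "ty", "tz": the shift along the tool's x, y, z in mm; "rx", "ry", "rz": the turn, a rotation vector about the tool's x, y, z in degrees; "claw": the finger opening in mm, from 0 to 85.4. In form: [{"tx": .., "ty": .., "tz": .., "rx": .., "ry": .., "rz": .., "claw": ..}, ...]. A call has 1 to 8 rows; each row is the pose to reach, as a shift and turn from the pose commanded when the call began, along the tool's axes at that moment; what a row does not reach only later rows make up. A row lasts 1/8 s, in which the tool goes at most 62.5 mm and 10.7 degrees, less where a joint would pass 70% of its speed; a pose out of reach is approached as far as the arm can. A call with a gripper value outside its range is refused whole. The fingers move at their own pace and stop on an object; "squeeze" is the grip in N (left out, the last holds). Time passes only in rows, so rows that repeat a pose let the fingers close. It gives the time, the measured TCP pose, the force and the opening at its end, in the units of the state.
- state(): the state, without advancing time (a new reading comes with each control period).
- camera(name): name is "side" or "top" or "wrist"; returns the picture (400x640x3 uint8, blue, green, red); there is no depth.
- camera_params(name): a dict with "camera_matrix" (3x3 intrinsics, pixels), "camera_from_world" (4x4, takes a point from world to camera coordinates). Camera axes: x right, y down, z forward; pixel columns grow to the right and rows downward; lengths in m; the calibration is good to about 2 mm. A picture is of the moment at which its call begins: read the wrist's pose just before it. camera_params takes no time and is no camera call; for the wrist camera it gives the pose at the moment of the call.
- job_done(): hands the job in, once; it reports no verdict.
The state is a dict: "time_s": time; "joint_pos": joint angles; "joint_velocities": joint speeds; "joint_torque": joint torques, N m; "tool_pos": TCP position; "ee_rot": TCP orientation; "ft_force": force on the tool from outside, world axes, zero at the start; "ft_torque": the same for the moment, N m; "width": finger opening in m.
Only numpy, scipy, OpenCV 4.12 (cv2) and the standard library are available. Lean on these libraries where they do the work, as an engineer would, in place of code of your own. Each camera call takes 0.05 s, during which the arm holds its last target.

## Working session

There is one attempt and no reset: what is moved stays moved. The work goes in short steps, Python scripts to look and compute and a tool call to move; the robot and the scene stay as the last step left them, time stands still between calls to the robot, and variables do not carry over. Pictures are saved under pics/ and viewed, and the job is handed in when it is done.

Besides the shell and the picture viewer there is one more tool, called after "Request:" as name(argument=value, ...) on one line, values as JSON. drive_tool: Moves the arm, as the interface text tells. Its arguments: {"type":"object","properties":{"deltas":{"type":"array"},"squeeze":{"type":"number"}},"required":["deltas"]}

```bash
mkdir -p pics
cat > h.py <<'E'
from bench import *
import numpy as np, cv2
np.set_printoptions(precision=4,suppress=True)
def px(name,P,prm=None):
    p=prm or camera_params(name); P=np.atleast_2d(P)
    c=(np.c_[P,np.ones(len(P))]@np.array(p["camera_from_world"]).T)[:,:3]
    u=c@np.array(p["camera_matrix"]).T
    return u[:,:2]/u[:,2:]
def ray(p,uv):
    T=np.array(p["camera_from_world"]);K=np.array(p["camera_matrix"])
    R=T[:3,:3];o=-R.T@T[:3,3]
    d=R.T@np.linalg.solve(K,[uv[0],uv[1],1]); return o,d/np.linalg.norm(d)
def onz(p,uv,z):
    o,d=ray(p,uv); return o+d*(z-o[2])/d[2]
def tri(p1,u1,p2,u2):
    o1,d1=ray(p1,u1);o2,d2=ray(p2,u2)
    t=np.linalg.lstsq(np.c_[d1,-d2],o2-o1,rcond=None)[0]
    a=o1+t[0]*d1;b=o2+t[1]*d2
    return (a+b)/2,np.linalg.norm(a-b)
E
python3 - <<'E'
from h import *
s=state()
for k in s: print(k,np.array(s[k]))
for n in("side","top","wrist"):
    p=camera_params(n);o,d=ray(p,(320,200));print(n,o,d,np.array(p["camera_matrix"]).ravel())
    cv2.imwrite(f"pics/{n}0.png",camera(n))
E
```

```text
time_s 0.0
joint_pos [ 1.0324  0.4916  1.5594  0.      1.0917 -0.1056]
joint_velocities [-0.0008 -0.0007  0.0017  0.0011  0.      0.0001]
joint_torque [ -0.0024 -61.8452 -26.1594  -0.0002   0.0041   0.    ]
tool_pos [0.262  0.5672 0.1997]
ee_rot [ 2.6462  1.6923 -0.0016]
ft_force [-0.3741  0.3157 -0.1468]
ft_torque [-0.0259  0.0246 -0.0262]
width 0.0856879613388944
side [0.2969 0.058  0.798 ] [ 0.3617 -0.3895 -0.847 ] [393.3238   0.     317.4776   0.     393.3238 199.3928   0.       0.
   1.    ]
top [ 0.4504 -0.2649  1.038 ] [ 0.1607 -0.0124 -0.9869] [422.2296   0.     322.9986   0.     422.2296 197.7795   0.       0.
   1.    ]
wrist [0.1894 0.6005 0.3736] [ 0.2871 -0.1281 -0.9493] [314.5648   0.     318.775    0.     314.5648 198.2933   0.       0.
   1.    ]
```

View pics/side0.png

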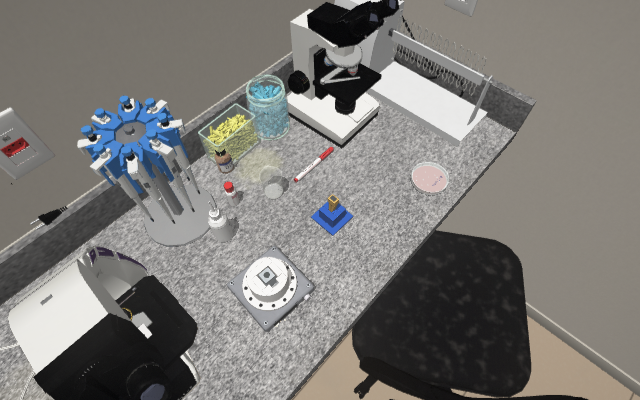

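View pics/top0.png

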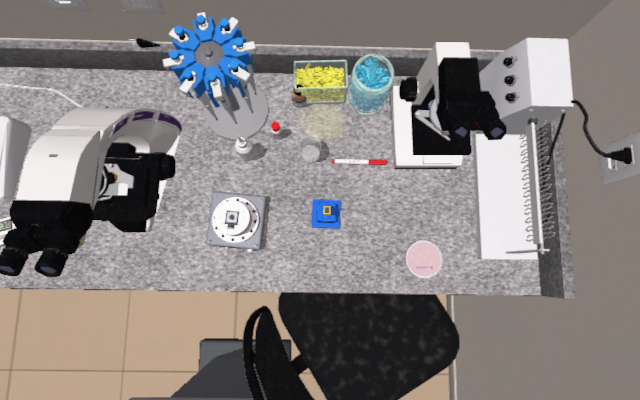

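View pics/wrist0.png

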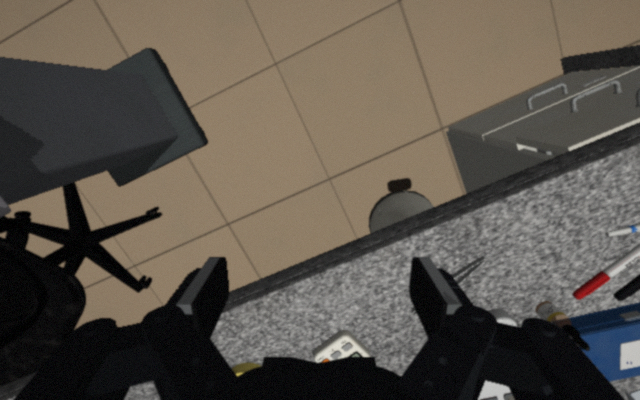

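The side and top views show the hub (side ≈(268,283), top ≈(236,220)), the blue stand with key (side ≈(332,210), top ≈(326,212)), the beaker (top ≈(311,152)) and the dish (top ≈(424,258)). The wrist camera looks past the bench edge, so it isn't useful yet.

Run:
```python
from h import *
t=cv2.imread("pics/top0.png");s=cv2.imread("pics/side0.png")
def crop(im,x,y,w,h,k): return cv2.resize(im[y:y+h,x:x+w],None,fx=k,fy=k,interpolation=cv2.INTER_CUBIC)
a=np.hstack([crop(t,195,180,80,80,4),crop(t,290,180,80,80,4)])
b=np.hstack([crop(s,230,240,80,80,4),crop(s,295,180,80,80,4)])
cv2.imwrite("pics/crop0.png",cv2.resize(np.vstack([a,b]),(600,600)))
pt,ps=camera_params("top"),camera_params("side")
for n,z in(("hub",.08),("stand",.084)):
  print(n, onz(pt,{"hub":(232,218),"stand":(327,210)}[n],z), onz(ps,{"hub":(267,275),"stand":(333,201)}[n],z))
  print(tri(pt,{"hub":(232,218),"stand":(327,210)}[n],ps,{"hub":(267,275),"stand":(333,201)}[n]))
print(onz(pt,(311,152),.03),onz(pt,(424,258),.01))
```

```text
hub [ 0.5614 -0.0777  0.08  ] [ 0.564  -0.0775  0.08  ]
(array([ 0.562 , -0.0776,  0.0828]), np.float64(0.0022361280918325294))
stand [ 0.5829 -0.2932  0.084 ] [ 0.5795 -0.2871  0.084 ]
(array([ 0.5848, -0.2936,  0.0706]), np.float64(5.255496637700603e-05))
[ 0.734  -0.2535  0.03  ] [ 0.4799 -0.5322  0.01  ]
```

View pics/crop0.png

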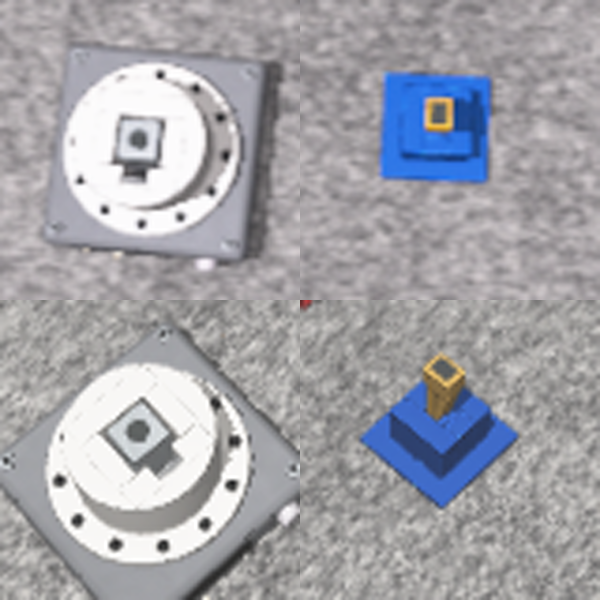

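Run:
```python
from h import *
t=cv2.imread("pics/top0.png");s=cv2.imread("pics/side0.png")
a=cv2.resize(t[90:290,0:200],None,fx=2,fy=2);b=cv2.resize(s[200:400,0:200],None,fx=2,fy=2)
cv2.imwrite("pics/mic.png",np.hstack([a,b]))
from scipy.spatial.transform import Rotation as R
st=state();M=R.from_rotvec(st["ee_rot"]).as_matrix();print(M)
o,d=ray(camera_params("wrist"),(320,200));print("cam in tool",M.T@(o-st["tool_pos"]),M.T@d)
pt=camera_params("top")
print([onz(pt,(x,291),0) for x in (20,200,400)])
```

```text
[[ 0.4194  0.9078 -0.0005]
 [ 0.9078 -0.4194 -0.0007]
 [-0.0008 -0.0001 -1.    ]]
cam in tool [-0.0003 -0.0799 -0.1738] [0.005  0.3145 0.9493]
[array([0.3884, 0.4289, 0.    ]), array([0.394 , 0.0053, 0.    ]), array([ 0.4004, -0.4745,  0.    ])]
```

View pics/mic.png

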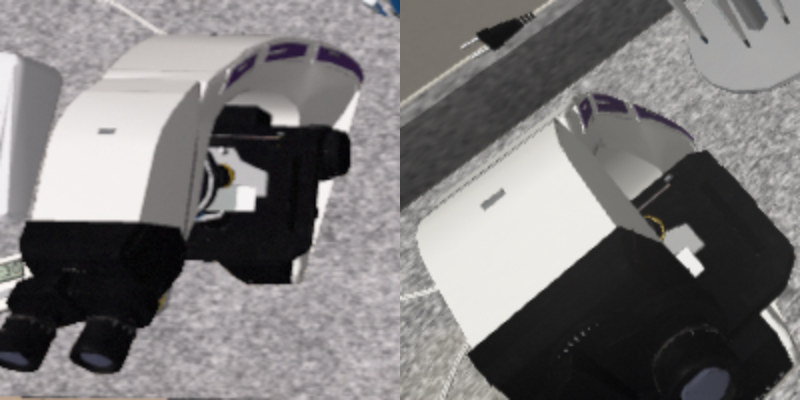

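Run:
```python
from h import *
pt,ps=camera_params("top"),camera_params("side")
print(tri(pt,(50,269),ps,(152,390)),tri(pt,(92,203),ps,(110,315)),tri(pt,(173,167),ps,(195,335)))
```

```text
(array([0.4456, 0.1325, 0.3858]), np.float64(0.003859944662363314)) (array([0.5623, 0.1209, 0.3293]), np.float64(0.02645655508471862)) (array([ 0.6892,  0.1105, -0.1146]), np.float64(0.07494022374144849))
```

Request:
drive_tool(deltas=[{"tz": -55, "rz": -5}, {"tz": -110, "rz": -10}, {"tz": -165, "rz": -15}, {"tz": -220, "rz": -20}, {"tz": -275, "rz": -24.8}, {"tz": -310, "rz": -24.8}, {"tz": -320, "rz": -24.8}])

```text
invalid input at $.deltas[0]: expected keys tx, ty, tz, rx, ry, rz, claw
```

Request:
drive_tool(deltas=[{"tx": 0, "ty": 0, "tz": -55, "rx": 0, "ry": 0, "rz": -5, "claw": 85}, {"tx": 0, "ty": 0, "tz": -110, "rx": 0, "ry": 0, "rz": -10, "claw": 85}, {"tx": 0, "ty": 0, "tz": -165, "rx": 0, "ry": 0, "rz": -15, "claw": 85}, {"tx": 0, "ty": 0, "tz": -220, "rx": 0, "ry": 0, "rz": -20, "claw": 85}, {"tx": 0, "ty": 0, "tz": -275, "rx": 0, "ry": 0, "rz": -24.8, "claw": 85}, {"tx": 0, "ty": 0, "tz": -310, "rx": 0, "ry": 0, "rz": -24.8, "claw": 85}, {"tx": 0, "ty": 0, "tz": -320, "rx": 0, "ry": 0, "rz": -24.8, "claw": 85}])

```text
time_s: 1.02
tool_pos: [0.2621, 0.5674, 0.522]
ee_rot: [-2.221, -2.221, -0.004]
ft_force: [0.3, 0.3, -0.3]
width: 0.0847
```

Request:
drive_tool(deltas=[{"tx": -55, "ty": 22, "tz": 0, "rx": 0, "ry": 0, "rz": 0, "claw": 85}, {"tx": -110, "ty": 44, "tz": 0, "rx": 0, "ry": 0, "rz": 0, "claw": 85}, {"tx": -165, "ty": 66, "tz": 0, "rx": 0, "ry": 0, "rz": 0, "claw": 85}, {"tx": -220, "ty": 88, "tz": 0, "rx": 0, "ry": 0, "rz": 0, "claw": 85}, {"tx": -270, "ty": 115, "tz": 0, "rx": 0, "ry": 0, "rz": 0, "claw": 85}, {"tx": -325, "ty": 140, "tz": 0, "rx": 0, "ry": 0, "rz": 0, "claw": 85}, {"tx": -380, "ty": 165, "tz": 0, "rx": 0, "ry": 0, "rz": 0, "claw": 85}, {"tx": -435, "ty": 188, "tz": 0, "rx": 0, "ry": 0, "rz": 0, "claw": 85}])

```text
time_s: 2.02
tool_pos: [0.4505, 0.1305, 0.5188]
ee_rot: [-2.221, -2.22, 0.002]
ft_force: [0.5, -0.6, -0.6]
width: 0.0852
```

Request:
drive_tool(deltas=[{"tx": -55, "ty": 20, "tz": 0, "rx": 0, "ry": 0, "rz": 0, "claw": 85}, {"tx": -110, "ty": 40, "tz": 0, "rx": 0, "ry": 0, "rz": 0, "claw": 85}, {"tx": -165, "ty": 60, "tz": 0, "rx": 0, "ry": 0, "rz": 0, "claw": 85}, {"tx": -210, "ty": 80, "tz": 45, "rx": 0, "ry": 0, "rz": 0, "claw": 85}, {"tx": -210, "ty": 80, "tz": 105, "rx": 0, "ry": 0, "rz": 0, "claw": 85}, {"tx": -210, "ty": 80, "tz": 165, "rx": 0, "ry": 0, "rz": 0, "claw": 85}, {"tx": -210, "ty": 80, "tz": 225, "rx": 0, "ry": 0, "rz": 0, "claw": 85}, {"tx": -210, "ty": 80, "tz": 280, "rx": 0, "ry": 0, "rz": 0, "claw": 85}])

```text
time_s: 3.02
tool_pos: [0.5288, -0.0773, 0.237]
ee_rot: [-2.22, -2.22, 0.002]
ft_force: [1.3, -0.2, 0.1]
width: 0.0851
```

Request:
drive_tool(deltas=[{"tx": 0, "ty": 0, "tz": 10, "rx": 0, "ry": 0, "rz": 0, "claw": 85}, {"tx": 0, "ty": 0, "tz": 10, "rx": 0, "ry": 0, "rz": 0, "claw": 85}])

```text
time_s: 3.28
tool_pos: [0.5304, -0.0776, 0.2307]
ee_rot: [-2.221, -2.221, 0.0]
ft_force: [0.0, 0.0, 0.6]
width: 0.0849
```

```bash
cat >> h.py <<'E'
import json
def snap(name,f):
    p=camera_params(name); im=camera(name)
    cv2.imwrite(f"pics/{f}.png",im)
    json.dump({k:np.array(v).tolist() for k,v in p.items() if k in("camera_matrix","camera_from_world")},open(f"pics/{f}.json","w"))
    return im,p
def load(f): return cv2.imread(f"pics/{f}.png"),json.load(open(f"pics/{f}.json"))
E
python3 - <<'E'
from h import *
s=state();print(s["tool_pos"],s["joint_pos"],s["joint_velocities"],s["time_s"])
im,p=snap("wrist","w1")
E
```

```text
[ 0.5304 -0.0776  0.2307] [-0.2686  0.3327  1.7366  0.0001  1.0726 -1.8395] [ 0.0002 -0.0289 -0.0312 -0.0007  0.011  -0.0023] 3.275
```

View pics/w1.png

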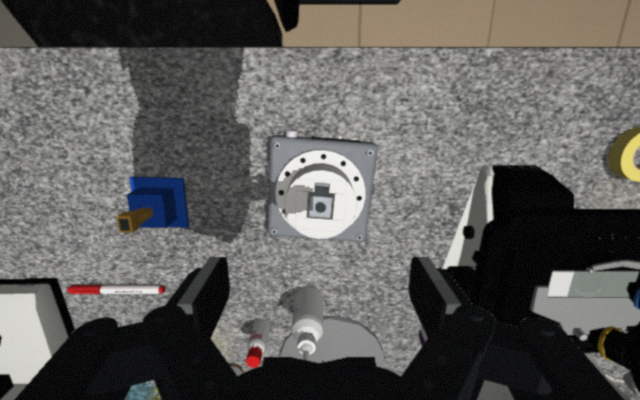

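The wrist view is upside down relative to the world (image up = towards the robot). It shows the hub at (321,192) with the keyway at (321,188) facing the robot, and the stand and key at (155,205). I'll lower for a sharper second view.

Request:
drive_tool(deltas=[{"tx": 0, "ty": -5, "tz": 50, "rx": 0, "ry": 0, "rz": 0, "claw": 85}, {"tx": 0, "ty": -10, "tz": 95, "rx": 0, "ry": 0, "rz": 0, "claw": 85}, {"tx": 0, "ty": -10, "tz": 95, "rx": 0, "ry": 0, "rz": 0, "claw": 85}, {"tx": 0, "ty": -10, "tz": 95, "rx": 0, "ry": 0, "rz": 0, "claw": 85}])

```text
time_s: 3.82
tool_pos: [0.5217, -0.078, 0.1377]
ee_rot: [2.219, 2.219, 0.003]
ft_force: [0.7, 0.2, 0.5]
width: 0.0854
```

Run:
```python
from h import *
s=state();print(s["tool_pos"],s["joint_velocities"],s["time_s"])
im,p=snap("wrist","w2")
cv2.imwrite("pics/w2c.png",cv2.resize(im[100:260,240:400],(640,640)[:2] if 0 else (600,600),interpolation=cv2.INTER_CUBIC))
```

```text
[ 0.5217 -0.078   0.1377] [ 0.0007 -0.0087  0.0009 -0.0025 -0.0082 -0.0011] 3.825
```

View pics/w2.png

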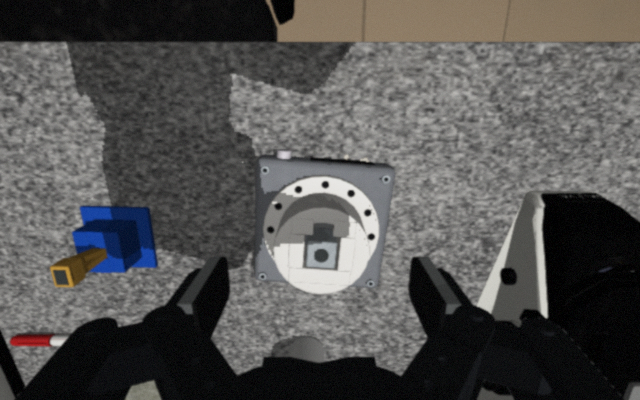

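View pics/w2c.png

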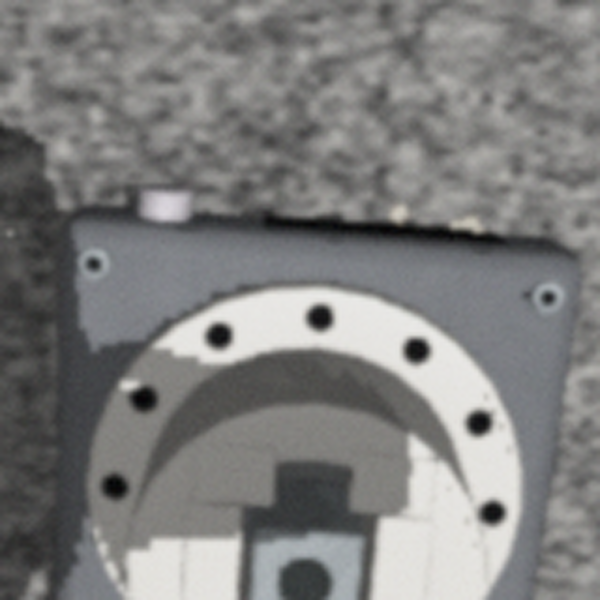

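Run:
```python
from h import *
im,p=load("w2")
cv2.imwrite("pics/w2d.png",cv2.resize(im[212:272,290:350],(600,600),interpolation=cv2.INTER_CUBIC))
g=cv2.cvtColor(im,cv2.COLOR_BGR2GRAY)
print(g[215:262:1,316:332:3])
print(g[228,300:346]);print(g[262,295:350])
```

```text
[[132 131 129 130 132 133]
 [129 130 126 128 129 128]
 [129 129 128 129 130 127]
 [131 125 126 132 129 129]
 [127 126 128 131 128 128]
 [126 129 128 127 127 127]
 [124 122 126 124 129 128]
 [113 109 110 115 119 126]
 [ 83  83  81  85 103 115]
 [ 68  68  72  70  78  89]
 [ 67  69  69  69  71  72]
 [ 68  64  67  68  68  66]
 [ 63  62  62  63  68  66]
 [ 61  54  58  57  61  63]
 [ 61  56  58  62  57  60]
 [ 59  57  56  65  65  63]
 [ 58  56  59  64  65  67]
 [ 56  54  58  59  69  66]
 [ 59  53  55  61  64  65]
 [ 58  60  58  55  63  68]
 [ 56  60  57  57  63  64]
 [ 55  56  58  56  56  63]
 [ 60  57  59  56  59  66]
 [ 57  58  57  55  60  64]
 [ 60  57  56  54  61  63]
 [ 62  60  64  61  68  67]
 [ 80  70  88  91  81  82]
 [ 95  94 130 137 122 114]
 [131 124 156 165 154 150]
 [166 162 173 176 170 166]
 [175 171 177 174 177 166]
 [173 175 173 174 172 170]
 [173 174 168 171 170 168]
 [170 148 147 163 168 167]
 [153  95  85 140 165 167]
 [123  61  61  93 166 171]
 [ 81  62  60  66 156 168]
 [ 62  61  58  60 145 166]
 [ 60  60  58  56 131 169]
 [ 59  58  58  59 115 174]
 [ 59  60  63  57 111 175]
 [ 59  57  58  59 116 172]
 [ 56  56  62  60 128 171]
 [ 63  59  59  60 142 173]
 [ 77  59  63  68 158 173]
 [107  65  63  91 167 171]
 [144  91  84 127 172 168]]
[125 131 128 128 128 130 129 129 129 128 130 127 117  85  62  59  61  59
  59  54  53  53  58  55  55  57  62  62  61  61  65  63  68  87 110 126
 130 129 128 130 129 127 130 130 129 131]
[226 226 227 226 224 224 222 195 143 105 100 124 159 172 172 171 169 172
 172 170 166 159 155 144 132 123 123 126 135 154 163 170 168 172 173 170
 173 173 170 157 120  82 101 168 210 226 224 225 225 225 226 225 224 227
 226]
```

View pics/w2d.png

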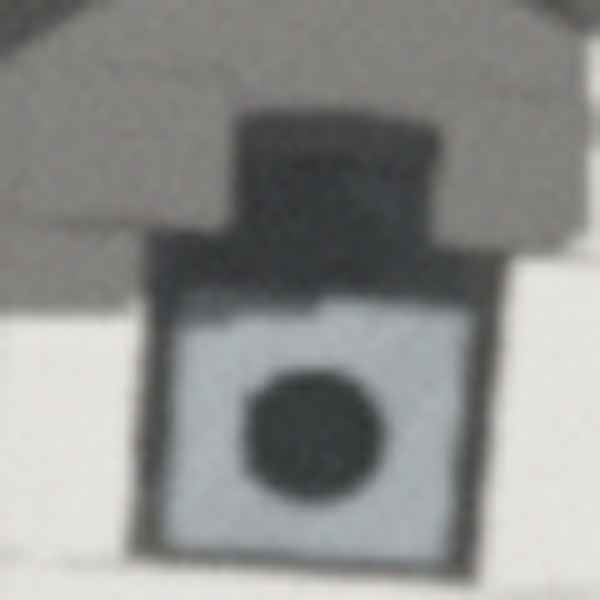

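```bash
python3 - <<'E'
from h import *
im,p=load("w2")
C=lambda x,y:(290+x/10-.45,212+y/10-.45)
def w(n,x,y,z): print(n,onz(p,C(x,y),z)*1000)
w("white edge mid",340,112,80)if 0 else None
for n,x,y,z in [("whiteL",240,112,.08),("whiteR",442,128,.08),("band mid",335,155,.08),("notchinL",232,228,.08),("notchinR",432,243,.08),
 ("shaft TL",172,300,.082),("shaft TR",475,312,.082),("shaft BL",160,545,.082),("shaft BR",448,560,.082),("hole",314,435,.082),
 ("boxL",150,230,.08),("boxR",508,255,.08),("boxBL",130,560,.08),("boxBR",475,580,.08)]: w(n,x,y,z)
E
python3 - <<'E'
from h import *
t=cv2.imread("pics/top0.png");s=cv2.imread("pics/side0.png")
a=cv2.resize(t[205:235,217:247],(390,390),interpolation=cv2.INTER_CUBIC);b=cv2.resize(s[258:288,252:282],(390,390),interpolation=cv2.INTER_CUBIC)
cv2.imwrite("pics/kz.png",np.hstack([a,b]))
E
```

```text
whiteL [537.7787 -81.9717  80.    ]
whiteR [539.1538 -65.9042  80.    ]
band mid [541.4868 -74.4089  80.    ]
notchinL [547.8624 -82.6671  80.    ]
notchinR [549.1842 -66.5598  80.    ]
shaft TL [553.272  -87.4855  82.    ]
shaft TR [554.3361 -63.1115  82.    ]
shaft BL [575.5913 -88.7424  82.    ]
shaft BR [576.997  -64.9319  82.    ]
hole [565.4191 -76.0448  82.    ]
boxL [548.0388 -89.2659  80.    ]
boxR [550.2451 -60.4132  80.    ]
boxBL [578.1836 -91.3599  80.    ]
boxBR [580.0818 -62.5312  80.    ]
```

View pics/kz.png

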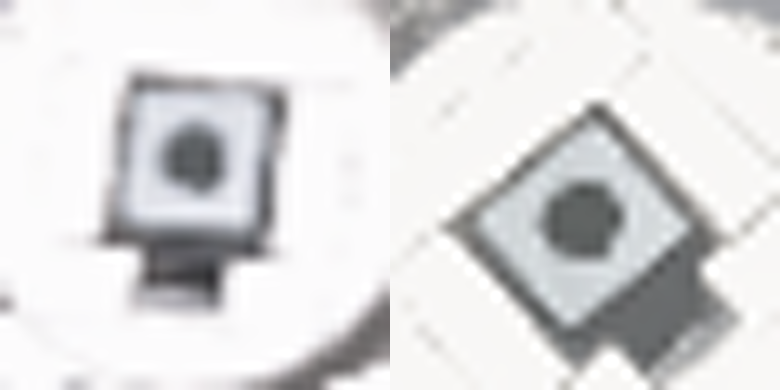

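The keyway notch runs from rows 223 to 241. A grey tongue band fills rows 223–227 and the gap is dark from there to the shaft face (hole at (321,255)). The hub yaw is about −4.1°, and the gap is about 11–12 mm, which matches the text. Next I'll measure the key.

Request:
drive_tool(deltas=[{"tx": -30, "ty": 5, "tz": -50, "rx": 0, "ry": 0, "rz": 0, "claw": 85}, {"tx": -90, "ty": 20, "tz": -60, "rx": 0, "ry": 0, "rz": 0, "claw": 85}, {"tx": -150, "ty": 30, "tz": -60, "rx": 0, "ry": 0, "rz": 0, "claw": 85}, {"tx": -210, "ty": 40, "tz": -60, "rx": 0, "ry": 0, "rz": 0, "claw": 85}, {"tx": -210, "ty": 40, "tz": -60, "rx": 0, "ry": 0, "rz": 0, "claw": 85}, {"tx": -210, "ty": 40, "tz": -60, "rx": 0, "ry": 0, "rz": 0, "claw": 85}])

```text
time_s: 4.62
tool_pos: [0.5603, -0.2875, 0.1967]
ee_rot: [2.221, 2.22, 0.001]
ft_force: [0.2, -0.1, 0.7]
width: 0.0851
```

Run:
```python
from h import *
s=state();print(s["tool_pos"],s["joint_velocities"],s["time_s"])
im,p=snap("wrist","k1")
cv2.imwrite("pics/k1c.png",np.hstack([im[100:260,240:400].repeat(3,0).repeat(3,1)]))
```

```text
[ 0.5603 -0.2875  0.1967] [ 0.0208 -0.0074  0.0178  0.0003 -0.0055  0.0006] 4.625
```

View pics/k1.png

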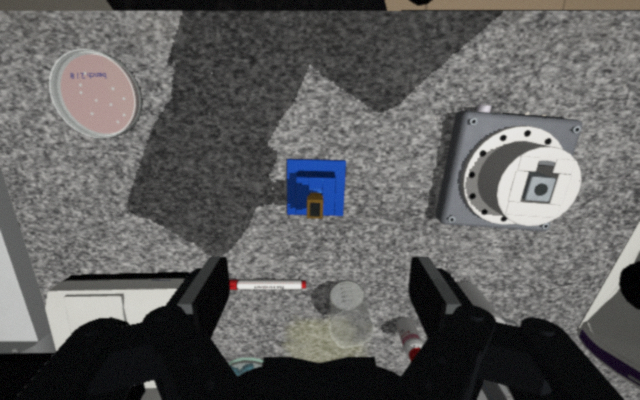

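View pics/k1c.png

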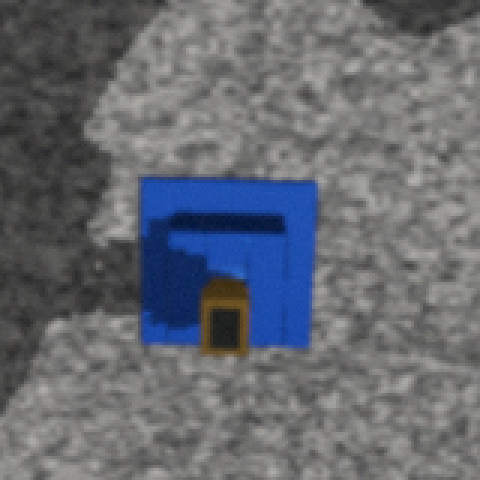

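The key's dark-topped head is at ≈(315,208) and its sloping face looks towards the robot (image up), which is the right way round. I'll take a second, lower view to triangulate.

Request:
drive_tool(deltas=[{"tx": 0, "ty": 0, "tz": 50, "rx": 0, "ry": 0, "rz": 0, "claw": 85}, {"tx": 0, "ty": 0, "tz": 80, "rx": 0, "ry": 0, "rz": 0, "claw": 85}, {"tx": 0, "ty": 0, "tz": 80, "rx": 0, "ry": 0, "rz": 0, "claw": 85}, {"tx": 0, "ty": 0, "tz": 80, "rx": 0, "ry": 0, "rz": 0, "claw": 85}])

```text
time_s: 5.18
tool_pos: [0.561, -0.2873, 0.1171]
ee_rot: [2.219, 2.221, 0.001]
ft_force: [0.4, -0.1, -0.1]
width: 0.0846
```

Run:
```python
from h import *
s=state();print(s["tool_pos"],s["joint_velocities"],s["time_s"])
im,p=snap("wrist","k2")
for f in("k1","k2"):
    im,p=load(f)
    h=cv2.cvtColor(im,cv2.COLOR_BGR2HSV)
    m=cv2.inRange(h,(10,110,40),(30,255,255));m[:, :280]=0;m[:,360:]=0;m[:150]=0;m[290:]=0
    ys,xs=np.nonzero(m);print(f,xs.min(),xs.max(),ys.min(),ys.max(),len(xs))
im,p=load("k2")
cx,cy=int(xs.mean()),int(ys.mean());print(cx-30,cy-35)
cv2.imwrite("pics/k2c.png",cv2.resize(im[cy-35:cy+25,cx-30:cx+30],(600,600),interpolation=cv2.INTER_CUBIC))
im,p=load("k1");cv2.imwrite("pics/k1d.png",cv2.resize(im[170:230,285:345],(600,600),interpolation=cv2.INTER_CUBIC))
```

```text
[ 0.561  -0.2873  0.1171] [-0.0047 -0.008  -0.0033  0.0002 -0.0048 -0.0014] 5.175
k1 307 321 194 217 212
k2 302 322 220 257 501
282 201
```

View pics/k2c.png

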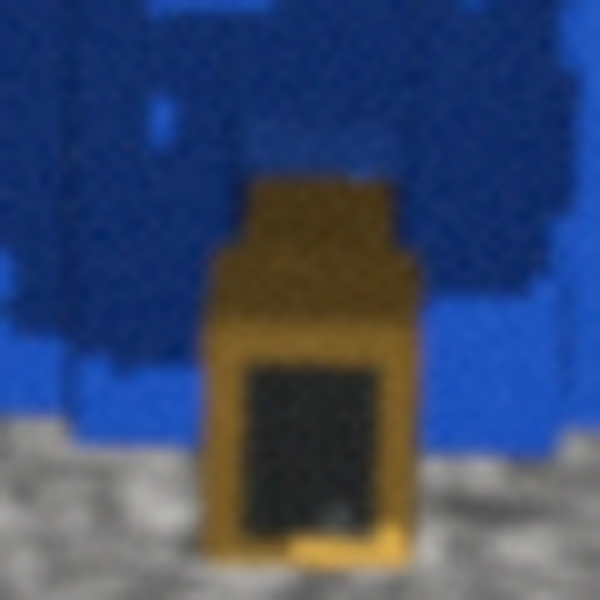

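View pics/k1d.png

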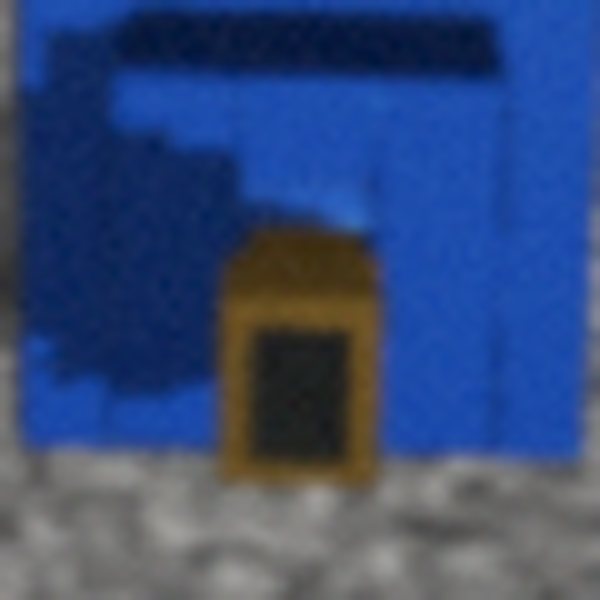

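Run:
```python
from h import *
_,p1=load("k1");_,p2=load("k2")
A=np.array([(220,297),(382,298),(219,480),(380,486)])/10-.45+[285,170]
B=np.array([(206,320),(420,325),(204,560),(411,566)])/10-.45+[282,201]
for a,b in zip(A,B): 
    P,e=tri(p1,a,p2,b); print(P*1000,e*1000, onz(p1,a,.084)*1000,onz(p2,b,.084)*1000)
print(tri(p1,A.mean(0),p2,B.mean(0)))
print(onz(p2,B.mean(0),.084), onz(p1,A.mean(0),.084))
_,pt=load("k1") ; pt=camera_params("top")
# mask centroid in top
im=cv2.imread("pics/top0.png");h=cv2.cvtColor(im,cv2.COLOR_BGR2HSV)
m=cv2.inRange(h,(8,80,40),(35,255,255));m[:,:315]=0;m[:,340:]=0;m[:200]=0;m[225:]=0
x,y,w,hh=cv2.boundingRect(m);print(x,y,w,hh)
q=(x+w/2-.5,y+hh/2-.5);print(onz(pt,q,.084),tri(p2,B.mean(0),pt,q))
```

```text
[ 575.998  -299.2745   80.2679] 0.03169887011862247 [ 574.7615 -299.1378   84.    ] [ 574.3097 -299.0447   84.    ]
[ 575.3766 -283.6266   82.4755] 0.08521819161028642 [ 574.8707 -283.6045   84.    ] [ 574.6845 -283.6949   84.    ]
[ 593.6146 -299.4825   83.9649] 0.018692916911635906 [ 593.6018 -299.4717   84.    ] [ 593.5943 -299.4897   84.    ]
[ 594.6934 -283.9741   82.8671] 0.5125851778019977 [ 594.2405 -283.7325   84.    ] [ 594.0727 -284.2465   84.    ]
(array([ 0.5849, -0.2916,  0.0823]), np.float64(0.00014351780053300579))
[ 0.584  -0.2916  0.084 ] [ 0.5843 -0.2915  0.084 ]
324 206 7 9
[ 0.5829 -0.2932  0.084 ] (array([ 0.5824, -0.2923,  0.0873]), np.float64(0.001587640889779964))
```

Request:
drive_tool(deltas=[{"tx": -4, "ty": 23, "tz": 0, "rx": 0, "ry": 0, "rz": 1, "claw": 50}, {"tx": -4, "ty": 23, "tz": 20, "rx": 0, "ry": 0, "rz": 1, "claw": 40}, {"tx": -4, "ty": 23, "tz": 45, "rx": 0, "ry": 0, "rz": 1, "claw": 40}, {"tx": -4, "ty": 23, "tz": 57, "rx": 0, "ry": 0, "rz": 1, "claw": 40}, {"tx": -4, "ty": 23, "tz": 57, "rx": 0, "ry": 0, "rz": 1, "claw": 30}, {"tx": -4, "ty": 23, "tz": 57, "rx": 0, "ry": 0, "rz": 1, "claw": 30}], squeeze=60)

```text
time_s: 5.98
tool_pos: [0.5837, -0.2919, 0.0595]
ee_rot: [2.24, 2.201, 0.001]
ft_force: [0.4, -0.1, 0.0]
width: 0.0302
```

Run:
```python
from h import *
s=state();print(s["tool_pos"],s["joint_velocities"],s["time_s"],s["width"],s["ft_force"])
im,p=snap("wrist","k3")
```

```text
[ 0.5837 -0.2919  0.0595] [-0.0006 -0.0018  0.0017 -0.0009 -0.0043  0.0002] 5.975 0.030220061563634368 [ 0.3542 -0.1418  0.0257]
```

View pics/k3.png

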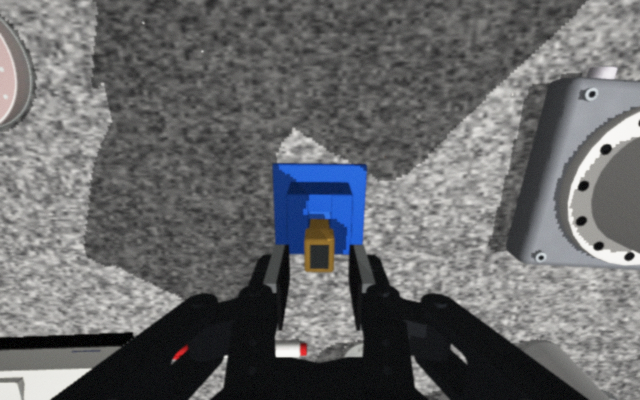

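The open fingers straddle the head symmetrically (head (320,255), pads at cols 288 and 352). I'll close now.

Request:
drive_tool(deltas=[{"tx": 0, "ty": 0, "tz": 0, "rx": 0, "ry": 0, "rz": 0, "claw": 10}, {"tx": 0, "ty": 0, "tz": 0, "rx": 0, "ry": 0, "rz": 0, "claw": 10}, {"tx": 0, "ty": 0, "tz": 0, "rx": 0, "ry": 0, "rz": 0, "claw": 10}, {"tx": 0, "ty": 0, "tz": 0, "rx": 0, "ry": 0, "rz": 0, "claw": 10}], squeeze=80)

```text
time_s: 6.52
tool_pos: [0.5832, -0.2916, 0.0583]
ee_rot: [-2.241, -2.202, -0.0]
ft_force: [-0.7, -0.5, -0.5]
width: 0.0099
```

Run:
```python
from h import *
s=state();print(s["tool_pos"],s["time_s"],s["width"],s["ft_force"])
im,p=snap("wrist","k4")
```

```text
[ 0.5832 -0.2916  0.0583] 6.525 0.009853736973060866 [-0.6893 -0.526  -0.4894]
```

View pics/k4.png

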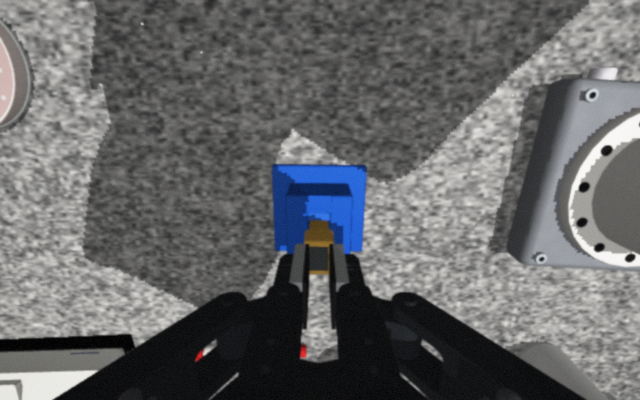

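Run:
```python
from h import *
im,p=load("k4")
cv2.imwrite("pics/k4c.png",cv2.resize(im[200:300,270:370],(600,600),interpolation=cv2.INTER_CUBIC))
im3,p3=load("k3")
cv2.imwrite("pics/k3c.png",cv2.resize(im3[200:300,270:370],(600,600),interpolation=cv2.INTER_CUBIC))
for z in(.058,.077,.1): print(z,px("wrist",[[.5832,-.2916,z],[.5832,-.2866,z],[.5832+.011,-.2866,z],[.5832-.011,-.2866,z]],p).tolist())
print("head top", px("wrist",[[.574,-.2995,.084],[.574,-.2837,.084],[.594,-.2837,.084],[.594,-.2995,.084]],p).tolist())
```

```text
0.058 [[318.53172574374315, 234.95476581574528], [326.7965867099844, 234.8195333635869], [326.9666764976177, 251.161220129238], [326.62029460053884, 217.88194721042046]]
0.077 [[318.54141086644375, 249.5495845215525], [327.67330047790665, 249.40204326788987], [327.84387861101675, 267.14189006458196], [327.49583652077257, 230.94608203715345]]
0.1 [[318.5562487528559, 271.9092663610795], [329.01649271532483, 271.743558620106], [329.18156844277996, 291.51162122544486], [328.843761483413, 251.05873802917515]]
head top [[302.96583072959703, 240.07672453831933], [333.5041507178428, 239.57914087411442], [333.6127793791411, 273.4791302052624], [304.19408442246095, 273.9444220904333]]
```

View pics/k4c.png

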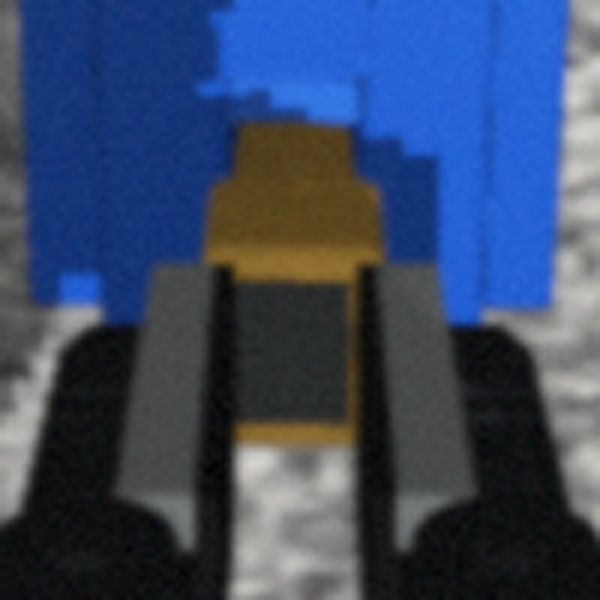

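View pics/k3c.png

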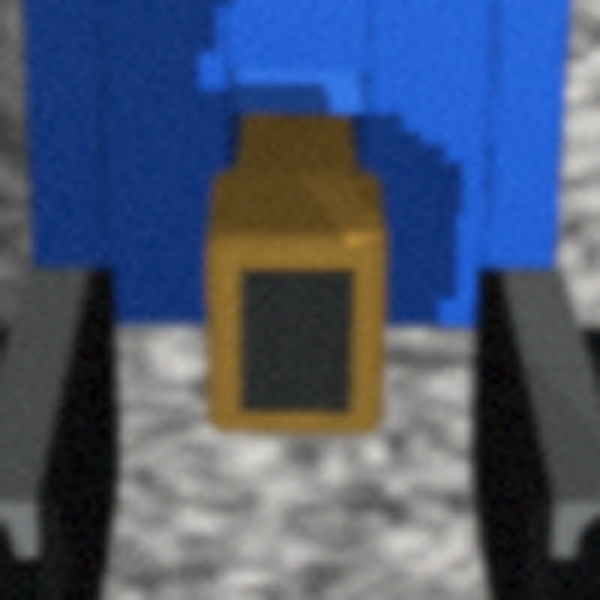

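The pads closed to 9.85 mm with nothing between them. By depth and row, the visible fingertips stand at z≈0.092, just above the head, so they end about 34 mm short of the reported TCP. I'll reopen and go down in steps, checking the picture and force.

Request:
drive_tool(deltas=[{"tx": 0, "ty": 0, "tz": 0, "rx": 0, "ry": 0, "rz": 0, "claw": 40}, {"tx": 0, "ty": 0, "tz": 0, "rx": 0, "ry": 0, "rz": 0, "claw": 40}, {"tx": 0, "ty": 0, "tz": 0, "rx": 0, "ry": 0, "rz": 0, "claw": 40}, {"tx": 0, "ty": 0, "tz": 8, "rx": 0, "ry": 0, "rz": 0, "claw": 40}, {"tx": 0, "ty": 0, "tz": 12, "rx": 0, "ry": 0, "rz": 0, "claw": 40}, {"tx": 0, "ty": 0, "tz": 12, "rx": 0, "ry": 0, "rz": 0, "claw": 40}])

```text
time_s: 7.32
tool_pos: [0.583, -0.2915, 0.0457]
ee_rot: [-2.24, -2.201, 0.0]
ft_force: [-1.1, -1.1, -0.1]
width: 0.0399
```

Run:
```python
from h import *
s=state();print(s["tool_pos"],s["time_s"],s["width"],s["ft_force"])
im,p=snap("wrist","k5")
sd,_=snap("side","s5")
a=cv2.resize(im[180:340,220:420],(500,400),interpolation=cv2.INTER_CUBIC)
b=cv2.resize(sd[120:250,270:400],(400,400),interpolation=cv2.INTER_CUBIC)
cv2.imwrite("pics/k5c.png",cv2.resize(np.hstack([a,b]),(800,356)))
```

```text
[ 0.583  -0.2915  0.0457] 7.325 0.03994793023430347 [-1.0797 -1.0812 -0.0864]
```

View pics/k5c.png

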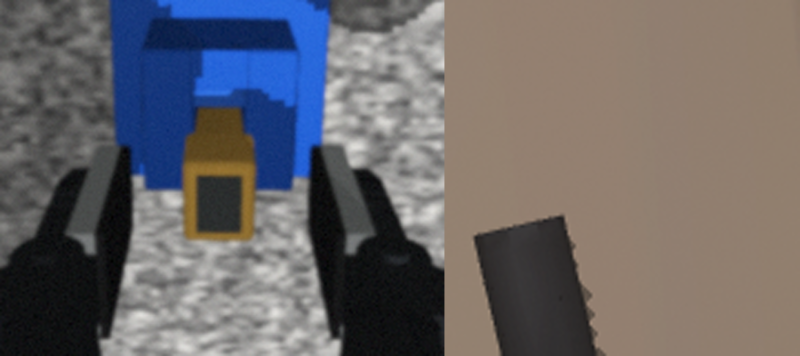

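The head sits well between the open pads and there is no contact force. The side view is blocked by the arm. I'll continue down.

Request:
drive_tool(deltas=[{"tx": 0, "ty": 0, "tz": 6, "rx": 0, "ry": 0, "rz": 0, "claw": 40}, {"tx": 0, "ty": 0, "tz": 10, "rx": 0, "ry": 0, "rz": 0, "claw": 40}, {"tx": 0, "ty": 0, "tz": 10, "rx": 0, "ry": 0, "rz": 0, "claw": 40}])

```text
time_s: 7.8
tool_pos: [0.583, -0.2915, 0.0358]
ee_rot: [-2.24, -2.201, 0.0]
ft_force: [-0.5, 0.6, -0.1]
width: 0.0398
```

Run:
```python
from h import *
s=state();print(s["tool_pos"],s["time_s"],s["width"],s["ft_force"])
im,p=snap("wrist","k6")
a=cv2.resize(im[180:340,220:420],(750,600),interpolation=cv2.INTER_CUBIC)
cv2.imwrite("pics/k6c.png",a)
```

```text
[ 0.583  -0.2915  0.0358] 7.8 0.039825268632140726 [-0.4795  0.6412 -0.067 ]
```

View pics/k6c.png

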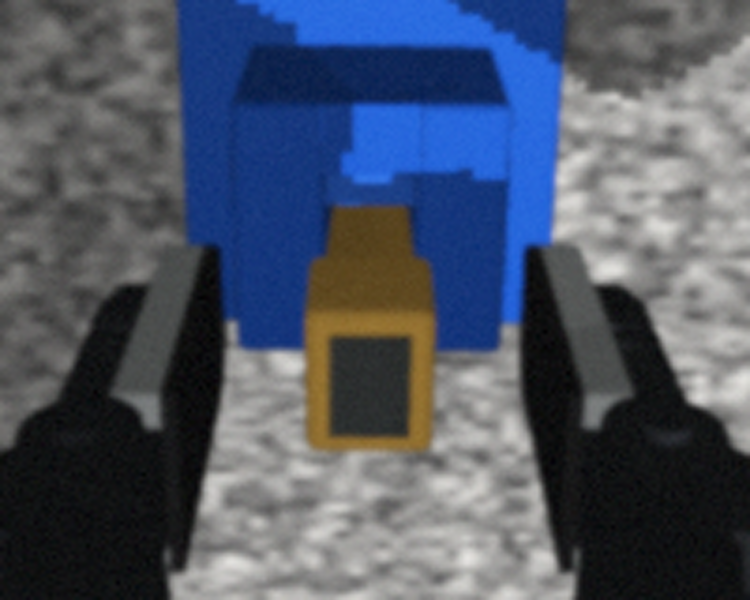

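Tips are now level with the head's underside (≈z 0.070 by depth) and clear on both sides. Another 12 mm puts the pads' grasp point on the head centre.

Request:
drive_tool(deltas=[{"tx": 0, "ty": 0, "tz": 6, "rx": 0, "ry": 0, "rz": 0, "claw": 40}, {"tx": 0, "ty": 0, "tz": 12, "rx": 0, "ry": 0, "rz": 0, "claw": 40}, {"tx": 0, "ty": 0, "tz": 12, "rx": 0, "ry": 0, "rz": 0, "claw": 25}, {"tx": 0, "ty": 0, "tz": 12, "rx": 0, "ry": 0, "rz": 0, "claw": 10}, {"tx": 0, "ty": 0, "tz": 12, "rx": 0, "ry": 0, "rz": 0, "claw": 10}, {"tx": 0, "ty": 0, "tz": 12, "rx": 0, "ry": 0, "rz": 0, "claw": 10}], squeeze=80)

```text
time_s: 8.6
tool_pos: [0.5831, -0.2916, 0.0242]
ee_rot: [-2.241, -2.202, -0.0]
ft_force: [0.3, -0.4, -2.3]
width: 0.0149
```

Run:
```python
from h import *
s=state();print(s["tool_pos"],s["time_s"],s["width"],s["ft_force"])
im,p=snap("wrist","k7")
a=cv2.resize(im[180:340,220:420],(750,600),interpolation=cv2.INTER_CUBIC)
cv2.imwrite("pics/k7c.png",a)
```

```text
[ 0.5831 -0.2916  0.0242] 8.6 0.014933341583367206 [ 0.263  -0.3669 -2.283 ]
```

View pics/k7c.png

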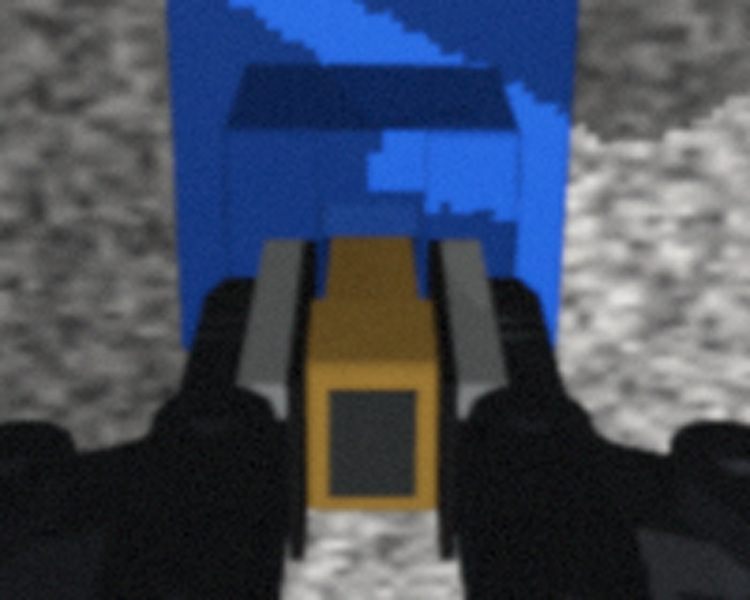

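Gripped: width 14.9 mm and stopped on the head. I'll lift straight up and check.

Request:
drive_tool(deltas=[{"tx": 0, "ty": 0, "tz": -8, "rx": 0, "ry": 0, "rz": 0, "claw": 10}, {"tx": 0, "ty": 0, "tz": -30, "rx": 0, "ry": 0, "rz": 0, "claw": 10}, {"tx": 0, "ty": 0, "tz": -60, "rx": 0, "ry": 0, "rz": 0, "claw": 10}, {"tx": 0, "ty": 0, "tz": -100, "rx": 0, "ry": 0, "rz": 0, "claw": 10}, {"tx": 0, "ty": 0, "tz": -130, "rx": 0, "ry": 0, "rz": 0, "claw": 10}, {"tx": 0, "ty": 0, "tz": -130, "rx": 0, "ry": 0, "rz": 0, "claw": 10}, {"tx": 0, "ty": 0, "tz": -130, "rx": 0, "ry": 0, "rz": 0, "claw": 10}])

```text
time_s: 9.52
tool_pos: [0.5828, -0.2913, 0.1539]
ee_rot: [-2.24, -2.202, 0.0]
ft_force: [0.5, 0.1, -1.3]
width: 0.0147
```

Run:
```python
from h import *
s=state();print(s["tool_pos"],s["time_s"],s["width"],s["ft_force"])
im,p=snap("wrist","k8")
a=cv2.resize(im[150:310,220:420],(750,600),interpolation=cv2.INTER_CUBIC)
cv2.imwrite("pics/k8c.png",a)
```

```text
[ 0.5828 -0.2913  0.1539] 9.525 0.014712330186874687 [ 0.5291  0.0735 -1.3228]
```

View pics/k8c.png

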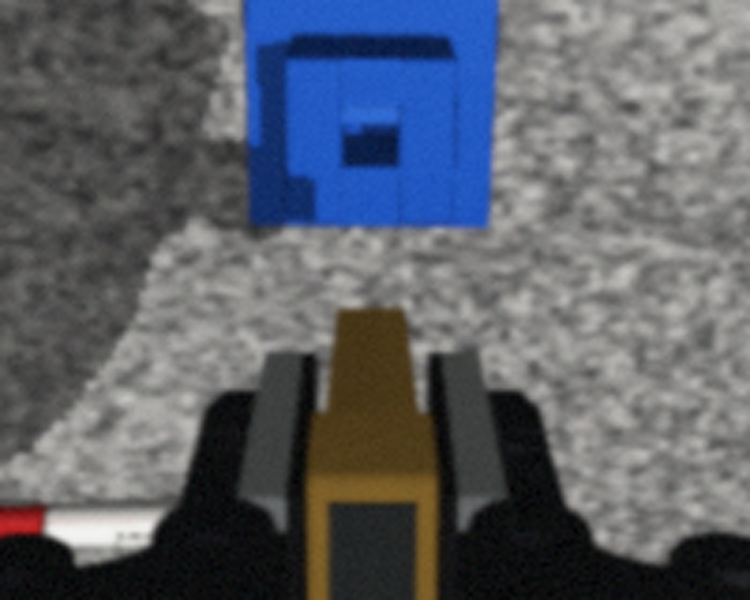

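Run:
```python
from h import *
from scipy.spatial.transform import Rotation as R
im,p=load("k8")
print(cv2.cvtColor(im,cv2.COLOR_BGR2HSV)[226:240,318])
t=np.array([.5828,-.2913,.1539]);
st=state();M=R.from_rotvec(st["ee_rot"]).as_matrix();print(M[:, :2])
L=(220+338/3.75-.4,150+310/3.75-.4);Rr=(220+405/3.75-.4,150+310/3.75-.4)
for z in (.136,.1377,.139):
    a,b=onz(p,L,z),onz(p,Rr,z);print(z,(a-t)*1000,(b-t)*1000,((a+b)/2-t)@M*1000,np.linalg.norm(a-b)*1000)
print(px("wrist",t+np.array([.0041,0,-.0162]),p))
```

```text
[[ 90   3 100]
 [ 90   3 101]
 [ 20   7 110]
 [  8   9 116]
 [ 20   7 108]
 [ 23  24  95]
 [ 20  98  83]
 [ 18 154  76]
 [ 19 170  69]
 [ 19 162  74]
 [ 19 171  73]
 [ 19 183  67]
 [ 20 169  71]
 [ 19 183  67]]
[[ 0.0174  0.9998]
 [ 0.9998 -0.0174]
 [ 0.0009 -0.0012]]
0.136 [  6.1009  -5.9963 -17.9   ] [  6.3142   5.8701 -17.9   ] [ 0.0289  6.2295 17.8925] 11.868374563359321
0.1377 [  5.3386  -5.9321 -16.2   ] [  5.55     5.8291 -16.2   ] [ 0.0287  5.4641 16.1934] 11.763142802287337
0.139 [  4.7557  -5.883  -14.9   ] [  4.9657   5.7978 -14.9   ] [ 0.0286  4.8788 14.8941] 11.68267145558528
[[318.7096 230.3884]]
```

The key is in hand and upright. Its tip's near edge is at cols 310–328, row 233, and the stand is empty. I'll move over the keyway, tip at z≈0.115.

Request:
drive_tool(deltas=[{"tx": 45, "ty": -10, "tz": 0, "rx": 0, "ry": 0, "rz": 1, "claw": 10}, {"tx": 95, "ty": -20, "tz": 0, "rx": 0, "ry": 0, "rz": 2, "claw": 10}, {"tx": 145, "ty": -30, "tz": 0, "rx": 0, "ry": 0, "rz": 3.1, "claw": 10}, {"tx": 190, "ty": -40, "tz": 0, "rx": 0, "ry": 0, "rz": 3.1, "claw": 10}, {"tx": 210, "ty": -46, "tz": 10, "rx": 0, "ry": 0, "rz": 3.1, "claw": 10}, {"tx": 216.5, "ty": -47.6, "tz": 23, "rx": 0, "ry": 0, "rz": 3.1, "claw": 10}, {"tx": 216.5, "ty": -47.6, "tz": 23, "rx": 0, "ry": 0, "rz": 3.1, "claw": 10}, {"tx": 216.5, "ty": -47.6, "tz": 23, "rx": 0, "ry": 0, "rz": 3.1, "claw": 10}])

```text
time_s: 10.58
tool_pos: [0.5397, -0.0754, 0.131]
ee_rot: [-2.3, -2.139, 0.0]
ft_force: [-0.5, 0.0, -0.5]
width: 0.0145
```

Run:
```python
from h import *
s=state();print(s["tool_pos"],s["ee_rot"],s["time_s"],s["width"],s["ft_force"])
im,p=snap("wrist","m1")
cv2.imwrite("pics/m1c.png",cv2.resize(im[170:290,240:400],(800,600),interpolation=cv2.INTER_CUBIC))
```

```text
[ 0.5397 -0.0754  0.131 ] [-2.3004 -2.1393  0.0003] 10.575 0.014540148618025842 [-0.5168  0.0319 -0.5218]
```

View pics/m1c.png

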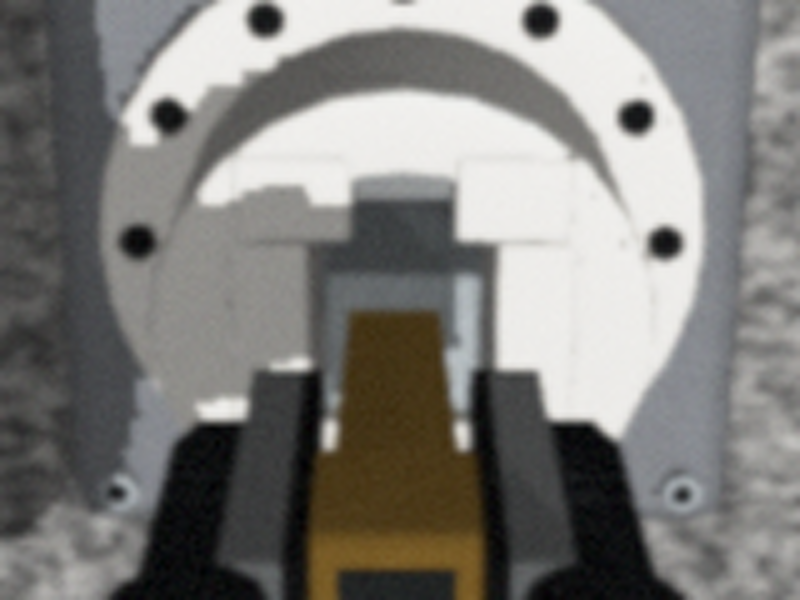

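Run:
```python
from h import *
from scipy.spatial.transform import Rotation as R
im,p=load("m1")
s=state();t=np.array(s["tool_pos"]);M=R.from_rotvec(s["ee_rot"]).as_matrix()
C=lambda x,y:(240+x/5-.4,170+y/5-.4)
def w(n,x,y,z): 
    q=onz(p,C(x,y),z);print(n,q*1000,((q-t)@M*1000)[:2])
w("whiteL",352,178,.08);w("whiteR",456,178,.08)
w("tongueL",352,198,.08);w("tongueR",456,200,.08)
w("shaftL",328,272,.082);w("shaftR",485,272,.082)
w("gapL",350,225,.08);w("gapR",456,225,.08)
for z in (.113,.1148):
  w("tipL",347,312,z);w("tipR",440,312,z)
```

```text
whiteL [537.9019 -81.7456  80.    ] [-6.5247 -1.3477]
whiteR [539.0495 -66.0447  80.    ] [ 9.218  -1.3437]
tongueL [541.1113 -82.0069  80.    ] [-6.5522  1.8722]
tongueR [542.5869 -66.26    80.    ] [9.2603 2.2   ]
shaftL [552.1253 -86.5367  82.    ] [-10.27    13.1866]
shaftR [553.8783 -62.576   82.    ] [13.7547 13.1944]
gapL [545.4646 -82.668   80.    ] [-6.8954  6.262 ]
gapR [546.6463 -66.507   80.    ] [9.3088 6.2667]
tipL [545.2011 -82.1613 113.    ] [-6.4098  5.9693]
tipR [546.103  -69.8386 113.    ] [5.9459 5.9737]
tipL [544.4008 -82.0438 114.8   ] [-6.3508  5.1629]
tipR [545.2943 -69.8367 114.8   ] [5.8889 5.1673]
```

Over the hub: tongue edge at crop row 200, shaft face at row 272 (gap ≈11.2 mm), notch cols 352–456. The key tip is 1.6 mm off in y and centred in x. I'll shift and lower to just above the mouth.

Request:
drive_tool(deltas=[{"tx": 1.6, "ty": -0.3, "tz": 10, "rx": 0, "ry": 0, "rz": 0, "claw": 10}, {"tx": 1.6, "ty": -0.3, "tz": 25, "rx": 0, "ry": 0, "rz": 0, "claw": 10}, {"tx": 1.6, "ty": -0.3, "tz": 30, "rx": 0, "ry": 0, "rz": 0, "claw": 10}, {"tx": 1.6, "ty": -0.3, "tz": 30, "rx": 0, "ry": 0, "rz": 0, "claw": 10}, {"tx": 1.6, "ty": -0.3, "tz": 30, "rx": 0, "ry": 0, "rz": 0, "claw": 10}])

```text
time_s: 11.25
tool_pos: [0.5393, -0.0727, 0.1015]
ee_rot: [2.299, 2.14, 0.0]
ft_force: [-0.4, 0.6, 0.2]
width: 0.0147
```

Run:
```python
from h import *
s=state();print(s["tool_pos"],s["ee_rot"],s["time_s"],s["width"],s["ft_force"])
im,p=snap("wrist","m2")
cv2.imwrite("pics/m2c.png",cv2.resize(im[170:290,240:400],(800,600),interpolation=cv2.INTER_CUBIC))
```

```text
[ 0.5393 -0.0727  0.1015] [2.2992 2.1405 0.0005] 11.25 0.014659448449382176 [-0.4128  0.5958  0.2432]
```

View pics/m2c.png

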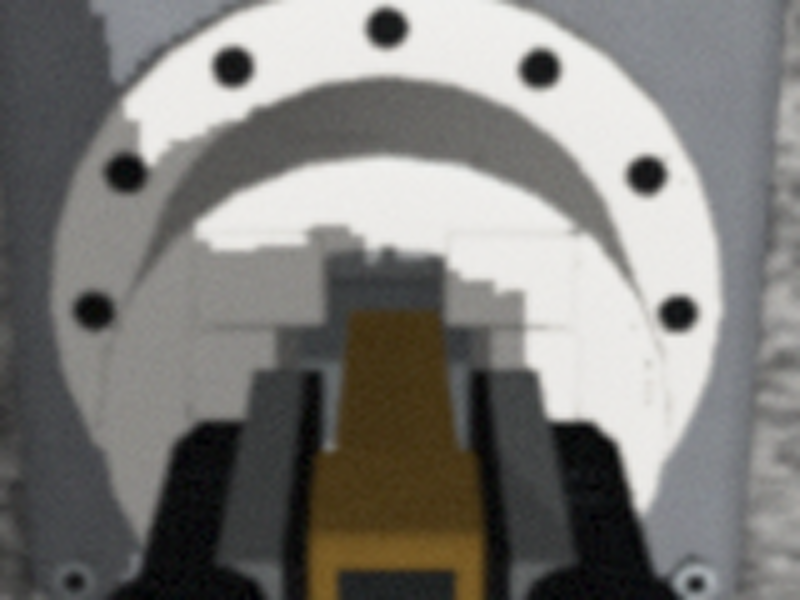

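The tip is just above the mouth: near edge at row 312, cols 347–441 (mid 394), against a notch mid of ≈385. I'll shift −1.1 mm in y and start inserting.

Request:
drive_tool(deltas=[{"tx": -1.1, "ty": 0.5, "tz": 0, "rx": 0, "ry": 0, "rz": 0, "claw": 10}, {"tx": -1.1, "ty": 0.5, "tz": 2, "rx": 0, "ry": 0, "rz": 0, "claw": 10}, {"tx": -1.1, "ty": 0.5, "tz": 5, "rx": 0, "ry": 0, "rz": 0, "claw": 10}, {"tx": -1.1, "ty": 0.5, "tz": 8, "rx": 0, "ry": 0, "rz": 0, "claw": 10}, {"tx": -1.1, "ty": 0.5, "tz": 10, "rx": 0, "ry": 0, "rz": 0, "claw": 10}, {"tx": -1.1, "ty": 0.5, "tz": 10, "rx": 0, "ry": 0, "rz": 0, "claw": 10}])

```text
time_s: 12.05
tool_pos: [0.5395, -0.0738, 0.0911]
ee_rot: [-2.299, -2.14, 0.0]
ft_force: [-0.0, 0.2, -0.6]
width: 0.0149
```

Run:
```python
from h import *
s=state();print(s["tool_pos"],s["ee_rot"],s["time_s"],s["width"],s["ft_force"],s["ft_torque"])
im,p=snap("wrist","m3")
cv2.imwrite("pics/m3c.png",cv2.resize(im[170:290,240:400],(800,600),interpolation=cv2.INTER_CUBIC))
```

```text
[ 0.5395 -0.0738  0.0911] [-2.2992 -2.1405  0.0002] 12.05 0.014908891623357363 [-0.0119  0.1677 -0.6076] [-0.0012 -0.0054  0.0523]
```

View pics/m3c.png

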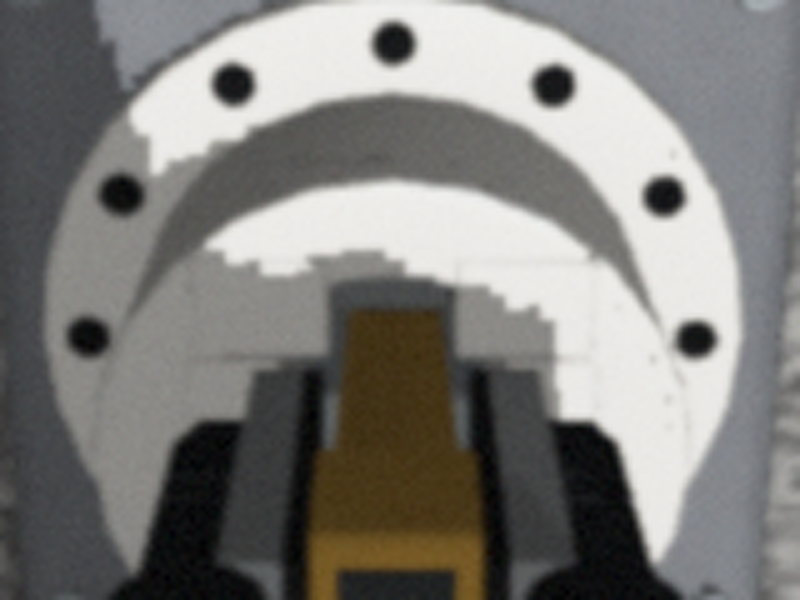

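The tip has entered the notch (mid 394 vs notch mid 391) with no force. I'll go deeper, drifting towards the shaft as the taper closes.

Request:
drive_tool(deltas=[{"tx": -0.3, "ty": 0.5, "tz": 2, "rx": 0, "ry": 0, "rz": 0, "claw": 10}, {"tx": -0.3, "ty": 1, "tz": 4, "rx": 0, "ry": 0, "rz": 0, "claw": 10}, {"tx": -0.3, "ty": 1.5, "tz": 6, "rx": 0, "ry": 0, "rz": 0, "claw": 10}, {"tx": -0.3, "ty": 2, "tz": 8, "rx": 0, "ry": 0, "rz": 0, "claw": 10}, {"tx": -0.3, "ty": 2, "tz": 10, "rx": 0, "ry": 0, "rz": 0, "claw": 10}, {"tx": -0.3, "ty": 2, "tz": 10, "rx": 0, "ry": 0, "rz": 0, "claw": 10}])

```text
time_s: 12.85
tool_pos: [0.5415, -0.0742, 0.0811]
ee_rot: [-2.299, -2.14, 0.0]
ft_force: [-0.1, -1.1, 0.1]
width: 0.0146
```

Run:
```python
from h import *
s=state();print(s["tool_pos"],s["ee_rot"],s["time_s"],s["width"],s["ft_force"],s["ft_torque"])
im,p=snap("wrist","m4")
cv2.imwrite("pics/m4c.png",cv2.resize(im[170:290,240:400],(800,600),interpolation=cv2.INTER_CUBIC))
```

```text
[ 0.5415 -0.0742  0.0811] [-2.2993 -2.1404  0.0001] 12.85 0.014586632542350424 [-0.0907 -1.1342  0.1194] [-0.0052  0.0852  0.0323]
```

View pics/m4c.png

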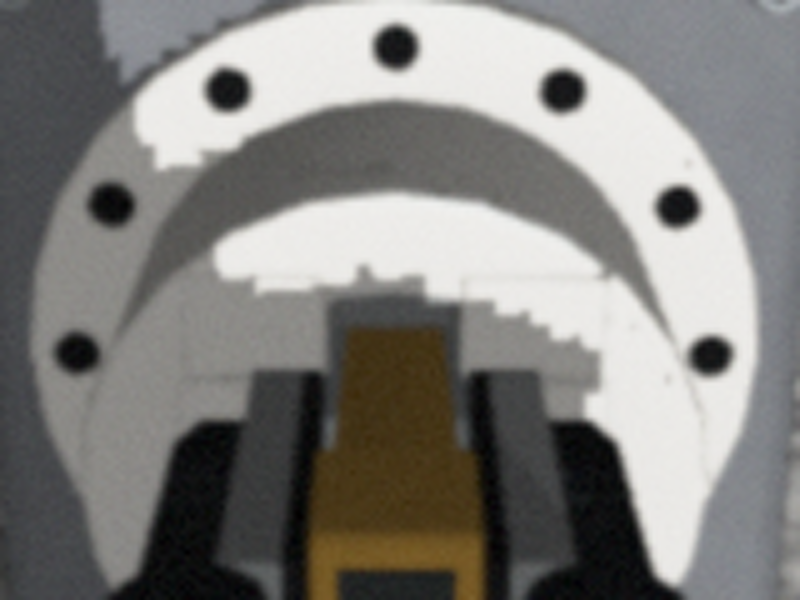

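The blade is now about 15 mm deep (the tongue's edge hides the tip at row 328), with no contact yet. I'll carry on in small steps.

Request:
drive_tool(deltas=[{"tx": 0, "ty": 0.3, "tz": 2, "rx": 0, "ry": 0, "rz": 0, "claw": 10}, {"tx": 0, "ty": 0.6, "tz": 4, "rx": 0, "ry": 0, "rz": 0, "claw": 10}, {"tx": 0, "ty": 1, "tz": 6, "rx": 0, "ry": 0, "rz": 0, "claw": 10}, {"tx": 0, "ty": 1, "tz": 6, "rx": 0, "ry": 0, "rz": 0, "claw": 10}])

```text
time_s: 13.4
tool_pos: [0.5425, -0.0743, 0.0751]
ee_rot: [-2.299, -2.14, 0.0]
ft_force: [0.2, 0.2, -0.4]
width: 0.0147
```

Request:
drive_tool(deltas=[{"tx": 0, "ty": 0.2, "tz": 1, "rx": 0, "ry": 0, "rz": 0, "claw": 10}, {"tx": 0, "ty": 0.4, "tz": 2, "rx": 0, "ry": 0, "rz": 0, "claw": 10}, {"tx": 0, "ty": 0.4, "tz": 3, "rx": 0, "ry": 0, "rz": 0, "claw": 10}, {"tx": 0, "ty": 0.4, "tz": 3, "rx": 0, "ry": 0, "rz": 0, "claw": 10}])

```text
time_s: 13.9
tool_pos: [0.5429, -0.0743, 0.0722]
ee_rot: [-2.299, -2.141, -0.0]
ft_force: [0.6, 0.2, -0.9]
width: 0.0148
```

Run:
```python
from h import *
s=state();print(s["tool_pos"],s["time_s"],s["width"],s["ft_force"],s["ft_torque"])
```

```text
[ 0.5429 -0.0743  0.0722] 13.9 0.014803365932725446 [ 0.6153  0.2214 -0.8958] [-0.0117 -0.009  -0.0535]
```

Request:
drive_tool(deltas=[{"tx": 0, "ty": 0.2, "tz": 1, "rx": 0, "ry": 0, "rz": 0, "claw": 10}, {"tx": 0, "ty": 0.4, "tz": 2, "rx": 0, "ry": 0, "rz": 0, "claw": 10}, {"tx": 0, "ty": 0.5, "tz": 3, "rx": 0, "ry": 0, "rz": 0, "claw": 10}, {"tx": 0, "ty": 0.5, "tz": 3, "rx": 0, "ry": 0, "rz": 0, "claw": 10}])

```text
time_s: 14.4
tool_pos: [0.5434, -0.0744, 0.0692]
ee_rot: [-2.299, -2.141, -0.0]
ft_force: [0.5, 0.4, -0.7]
width: 0.0143
```

Run:
```python
from h import *
s=state();print(s["tool_pos"],s["time_s"],s["width"],s["ft_force"],s["ft_torque"])
im,p=snap("wrist","m5")
cv2.imwrite("pics/m5c.png",cv2.resize(im[170:290,240:400],(800,600),interpolation=cv2.INTER_CUBIC))
```

```text
[ 0.5434 -0.0744  0.0692] 14.4 0.014344611413073303 [ 0.4576  0.4316 -0.6523] [ 0.024   0.0074 -0.0176]
```

View pics/m5c.png

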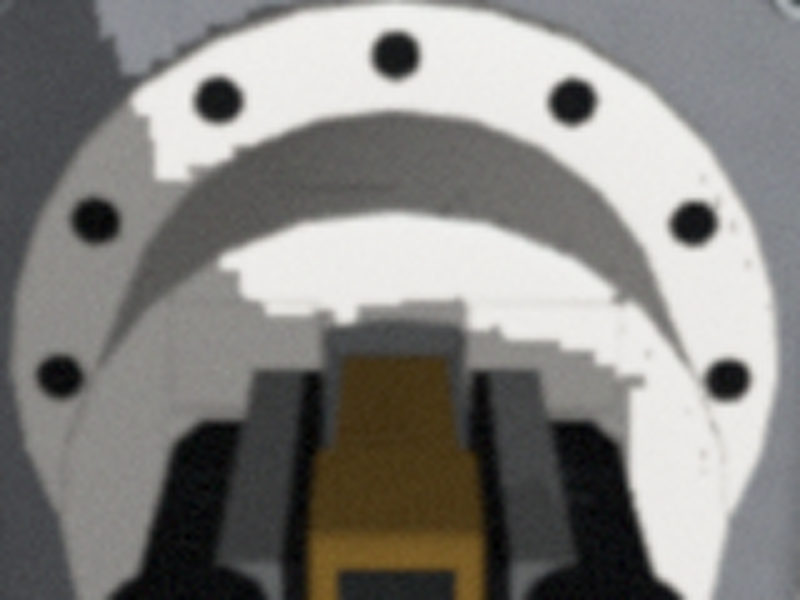

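The blade is about 27 mm deep, centred in the notch, and the pads are well clear of the hub. There's still no contact.

Request:
drive_tool(deltas=[{"tx": 0, "ty": 0.1, "tz": 1, "rx": 0, "ry": 0, "rz": 0, "claw": 10}, {"tx": 0, "ty": 0.3, "tz": 2, "rx": 0, "ry": 0, "rz": 0, "claw": 10}, {"tx": 0, "ty": 0.3, "tz": 2, "rx": 0, "ry": 0, "rz": 0, "claw": 10}])

```text
time_s: 14.82
tool_pos: [0.5437, -0.0744, 0.0672]
ee_rot: [-2.299, -2.14, 0.0]
ft_force: [-0.5, 0.1, -0.6]
width: 0.0147
```

Request:
drive_tool(deltas=[{"tx": 0, "ty": 0.1, "tz": 1, "rx": 0, "ry": 0, "rz": 0, "claw": 10}, {"tx": 0, "ty": 0.2, "tz": 1.5, "rx": 0, "ry": 0, "rz": 0, "claw": 10}, {"tx": 0, "ty": 0.2, "tz": 1.5, "rx": 0, "ry": 0, "rz": 0, "claw": 10}])

```text
time_s: 15.2
tool_pos: [0.5438, -0.0744, 0.0658]
ee_rot: [-2.299, -2.14, 0.0]
ft_force: [-2.3, 0.1, 0.6]
width: 0.0143
```

Run:
```python
from h import *
s=state();print(s["tool_pos"],s["time_s"],s["width"],s["ft_force"],s["ft_torque"])
```

```text
[ 0.5438 -0.0744  0.0658] 15.2 0.014281171109869999 [-2.3152  0.117   0.634 ] [0.044  0.2362 0.0107]
```

fx = −2.3 N: the flat face has met the shaft. I'll hold x from here and descend.

Request:
drive_tool(deltas=[{"tx": 0, "ty": -0.1, "tz": 1, "rx": 0, "ry": 0, "rz": 0, "claw": 10}, {"tx": 0, "ty": -0.1, "tz": 1, "rx": 0, "ry": 0, "rz": 0, "claw": 10}])

```text
time_s: 15.45
tool_pos: [0.5438, -0.0744, 0.0649]
ee_rot: [-2.299, -2.141, -0.0]
ft_force: [-2.9, 0.1, 3.8]
width: 0.0148
```

Request:
drive_tool(deltas=[{"tx": 0, "ty": 0, "tz": 1, "rx": 0, "ry": 0, "rz": 0, "claw": 10}, {"tx": 0, "ty": 0, "tz": 1, "rx": 0, "ry": 0, "rz": 0, "claw": 10}])

```text
time_s: 15.7
tool_pos: [0.5438, -0.0744, 0.0642]
ee_rot: [2.299, 2.141, 0.0]
ft_force: [-3.6, 0.7, 7.8]
width: 0.015
```

Request:
drive_tool(deltas=[{"tx": 0, "ty": 0, "tz": 1, "rx": 0, "ry": 0, "rz": 0, "claw": 10}, {"tx": 0, "ty": 0, "tz": 1, "rx": 0, "ry": 0, "rz": 0, "claw": 10}])

```text
time_s: 15.95
tool_pos: [0.5438, -0.0744, 0.0635]
ee_rot: [2.299, 2.14, 0.0]
ft_force: [-5.0, 0.2, 11.6]
width: 0.0146
```

Request:
drive_tool(deltas=[{"tx": 0, "ty": 0, "tz": 0.8, "rx": 0, "ry": 0, "rz": 0, "claw": 10}, {"tx": 0, "ty": 0, "tz": 0.8, "rx": 0, "ry": 0, "rz": 0, "claw": 10}])

```text
time_s: 16.2
tool_pos: [0.5439, -0.0745, 0.063]
ee_rot: [2.299, 2.14, 0.001]
ft_force: [-5.5, 0.4, 13.7]
width: 0.0144
```

Run:
```python
from h import *
s=state();print(s["tool_pos"],s["time_s"],s["width"],s["ft_force"],s["ft_torque"])
im,p=snap("wrist","m6")
cv2.imwrite("pics/m6c.png",cv2.resize(im[170:290,240:400],(800,600),interpolation=cv2.INTER_CUBIC))
```

```text
[ 0.5439 -0.0745  0.063 ] 16.2 0.014384540115533636 [-5.5144  0.4206 13.7437] [ 0.1211  1.0054 -0.0015]
```

View pics/m6c.png

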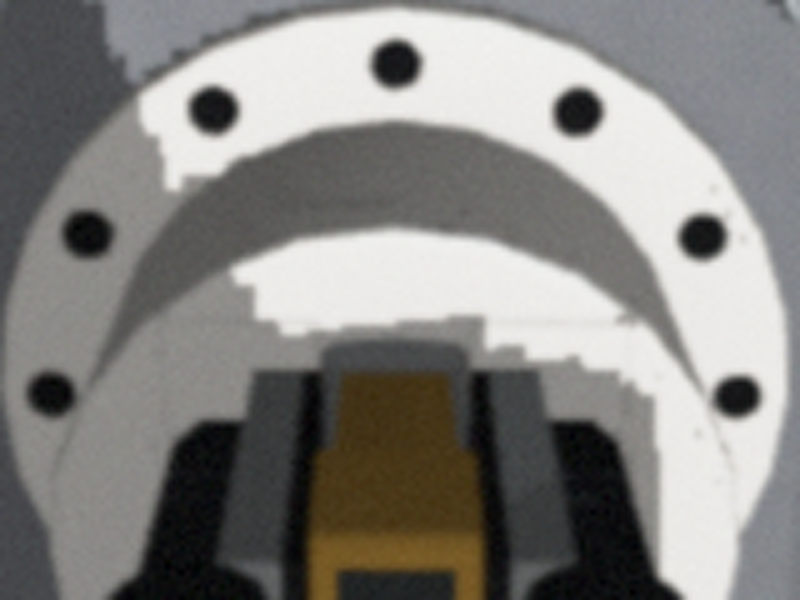

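The blade is wedging upright at 13.7 N, and the head hasn't moved in the pads (same pixels). One more small step.

Request:
drive_tool(deltas=[{"tx": 0, "ty": -0.1, "tz": 0.6, "rx": 0, "ry": 0, "rz": 0, "claw": 10}, {"tx": 0, "ty": -0.1, "tz": 0.6, "rx": 0, "ry": 0, "rz": 0, "claw": 10}])

```text
time_s: 16.5
tool_pos: [0.5439, -0.0745, 0.0627]
ee_rot: [2.299, 2.14, 0.001]
ft_force: [-6.6, 0.6, 18.3]
width: 0.0148
```

18 N on the key. I'll release, rise and inspect.

Request:
drive_tool(deltas=[{"tx": 0, "ty": 0, "tz": 0, "rx": 0, "ry": 0, "rz": 0, "claw": 30}, {"tx": 0, "ty": 0, "tz": 0, "rx": 0, "ry": 0, "rz": 0, "claw": 45}, {"tx": 0, "ty": 0, "tz": 0, "rx": 0, "ry": 0, "rz": 0, "claw": 45}, {"tx": 0, "ty": 0, "tz": -10, "rx": 0, "ry": 0, "rz": 0, "claw": 45}, {"tx": 0, "ty": 0, "tz": -30, "rx": 0, "ry": 0, "rz": 0, "claw": 45}, {"tx": 0, "ty": 0, "tz": -50, "rx": 0, "ry": 0, "rz": 0, "claw": 45}, {"tx": 0, "ty": 0, "tz": -50, "rx": 0, "ry": 0, "rz": 0, "claw": 45}])

```text
time_s: 17.38
tool_pos: [0.5445, -0.0746, 0.1129]
ee_rot: [2.298, 2.139, 0.003]
ft_force: [0.0, -0.1, -0.2]
width: 0.0448
```

Run:
```python
from h import *
s=state();print(s["tool_pos"],s["time_s"],s["width"],s["ft_force"],s["ft_torque"])
im,p=snap("wrist","r1")
cv2.imwrite("pics/r1c.png",cv2.resize(im[170:330,220:420],(750,600),interpolation=cv2.INTER_CUBIC))
```

```text
[ 0.5445 -0.0746  0.1129] 17.375 0.044792197379583766 [ 0.0065 -0.126  -0.1522] [ 0.0226 -0.0111  0.0231]
```

View pics/r1c.png

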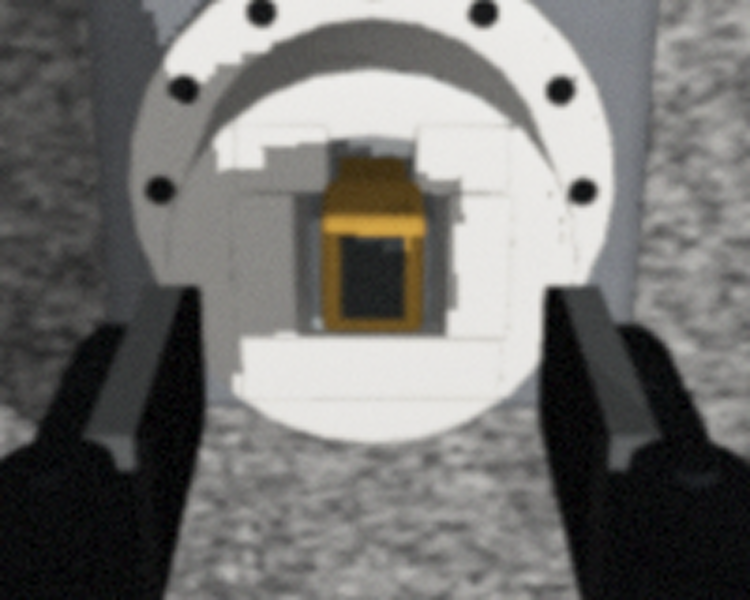

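The released key stands upright in the keyway with the head centred over it ((374,270) in the crop). I'll confirm tightness with a gentle push on the head using shut fingertips.

Request:
drive_tool(deltas=[{"tx": 0, "ty": 0.5, "tz": 0, "rx": 0, "ry": 0, "rz": 0, "claw": 0}, {"tx": 0, "ty": 0.5, "tz": 0, "rx": 0, "ry": 0, "rz": 0, "claw": 0}, {"tx": 0, "ty": 0.5, "tz": 0, "rx": 0, "ry": 0, "rz": 0, "claw": 0}, {"tx": 0, "ty": 0.5, "tz": 0, "rx": 0, "ry": 0, "rz": 0, "claw": 0}, {"tx": 0, "ty": 0.5, "tz": 8, "rx": 0, "ry": 0, "rz": 0, "claw": 0}, {"tx": 0, "ty": 0.5, "tz": 14, "rx": 0, "ry": 0, "rz": 0, "claw": 0}, {"tx": 0, "ty": 0.5, "tz": 17, "rx": 0, "ry": 0, "rz": 0, "claw": 0}, {"tx": 0, "ty": 0.5, "tz": 17, "rx": 0, "ry": 0, "rz": 0, "claw": 0}])

```text
time_s: 18.42
tool_pos: [0.5441, -0.0744, 0.0941]
ee_rot: [-2.299, -2.14, 0.0]
ft_force: [0.7, 0.2, 0.1]
width: -0.0001
```

Run:
```python
from h import *
s=state();print(s["tool_pos"],s["time_s"],s["width"],s["ft_force"],s["ft_torque"])
im,p=snap("wrist","r2")
cv2.imwrite("pics/r2c.png",cv2.resize(im[170:330,220:420],(750,600),interpolation=cv2.INTER_CUBIC))
```

```text
[ 0.5441 -0.0744  0.0941] 18.425 -5.739424798279807e-05 [0.6819 0.1928 0.0745] [0.0067 0.0036 0.0193]
```

View pics/r2c.png

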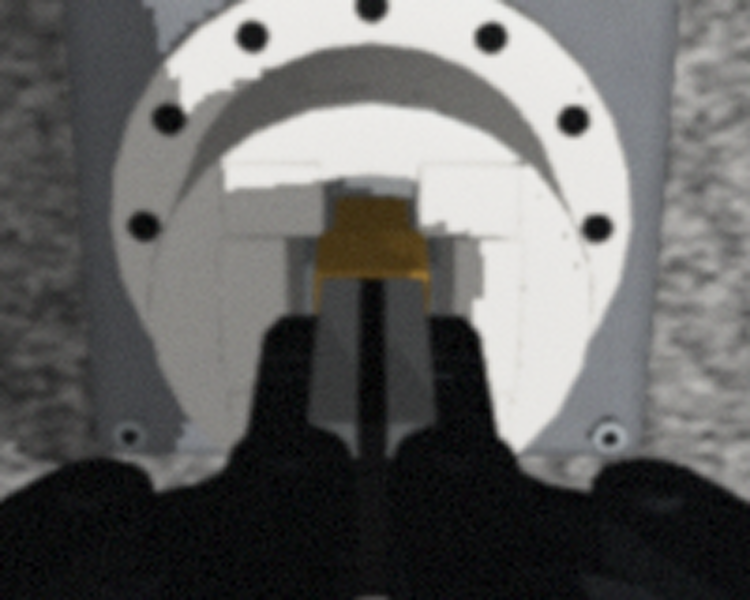

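The shut fingertips are right over the head and nearly touching, with no force yet. I'll go down in small steps.

Request:
drive_tool(deltas=[{"tx": 0, "ty": 0, "tz": 1, "rx": 0, "ry": 0, "rz": 0, "claw": 0}, {"tx": 0, "ty": 0, "tz": 2, "rx": 0, "ry": 0, "rz": 0, "claw": 0}, {"tx": 0, "ty": 0, "tz": 2, "rx": 0, "ry": 0, "rz": 0, "claw": 0}])

```text
time_s: 18.85
tool_pos: [0.5442, -0.0744, 0.0924]
ee_rot: [-2.299, -2.141, -0.0]
ft_force: [0.8, 0.6, 0.9]
width: -0.0001
```

Request:
drive_tool(deltas=[{"tx": 0, "ty": 0, "tz": 1, "rx": 0, "ry": 0, "rz": 0, "claw": 0}, {"tx": 0, "ty": 0, "tz": 1, "rx": 0, "ry": 0, "rz": 0, "claw": 0}])

```text
time_s: 19.1
tool_pos: [0.5444, -0.0745, 0.0916]
ee_rot: [2.299, 2.14, 0.0]
ft_force: [-0.6, -0.1, 3.2]
width: 0.0002
```

Request:
drive_tool(deltas=[{"tx": 0, "ty": 0, "tz": 0.7, "rx": 0, "ry": 0, "rz": 0, "claw": 0}, {"tx": 0, "ty": 0, "tz": 0.7, "rx": 0, "ry": 0, "rz": 0, "claw": 0}])

```text
time_s: 19.35
tool_pos: [0.5444, -0.0745, 0.0915]
ee_rot: [2.299, 2.14, 0.001]
ft_force: [-3.4, 0.8, 11.0]
width: 0.0001
```

Request:
drive_tool(deltas=[{"tx": 0, "ty": 0, "tz": 0.3, "rx": 0, "ry": 0, "rz": 0, "claw": 0}, {"tx": 0, "ty": 0, "tz": 0.4, "rx": 0, "ry": 0, "rz": 0, "claw": 0}])

```text
time_s: 19.6
tool_pos: [0.5444, -0.0745, 0.0915]
ee_rot: [2.299, 2.14, 0.001]
ft_force: [-4.0, 0.6, 16.0]
width: 0.0001
```

The head took 16 N without sinking (TCP stayed at 0.0915), so the key is tight. I'll retreat and take the last look.

Request:
drive_tool(deltas=[{"tx": 0, "ty": 0, "tz": -5, "rx": 0, "ry": 0, "rz": 0, "claw": 0}, {"tx": 0, "ty": 0, "tz": -30, "rx": 0, "ry": 0, "rz": 0, "claw": 0}, {"tx": 0, "ty": -10, "tz": -70, "rx": 0, "ry": 0, "rz": 0, "claw": 0}, {"tx": 0, "ty": -20, "tz": -100, "rx": 0, "ry": 0, "rz": 0, "claw": 0}, {"tx": 0, "ty": -20, "tz": -100, "rx": 0, "ry": 0, "rz": 0, "claw": 0}, {"tx": 0, "ty": -20, "tz": -100, "rx": 0, "ry": 0, "rz": 0, "claw": 0}])

```text
time_s: 20.35
tool_pos: [0.5241, -0.073, 0.1896]
ee_rot: [-2.299, -2.14, 0.0]
ft_force: [0.6, -0.3, 0.0]
width: -0.0003
```

Run:
```python
from h import *
s=state();print(s["tool_pos"],s["time_s"],s["width"],s["ft_force"])
im,p=snap("wrist","f1");t,pt=snap("top","f2")
cv2.imwrite("pics/f1c.png",np.vstack([cv2.resize(im[150:250,230:400],(480,282),interpolation=cv2.INTER_CUBIC),cv2.resize(t,(480,300))]))
t0=cv2.imread("pics/top0.png")
for n,(x,y,w,h) in {"beaker":(295,135,35,35),"dish":(400,235,50,48)}.items():
    print(n,np.abs(t[y:y+h,x:x+w].astype(int)-t0[y:y+h,x:x+w]).mean())
```

```text
[ 0.5241 -0.073   0.1896] 20.35 -0.0002909023591796044 [ 0.6364 -0.2834  0.0347]
beaker 4.047074829931973
dish 4.279305555555555
```

View pics/f1c.png

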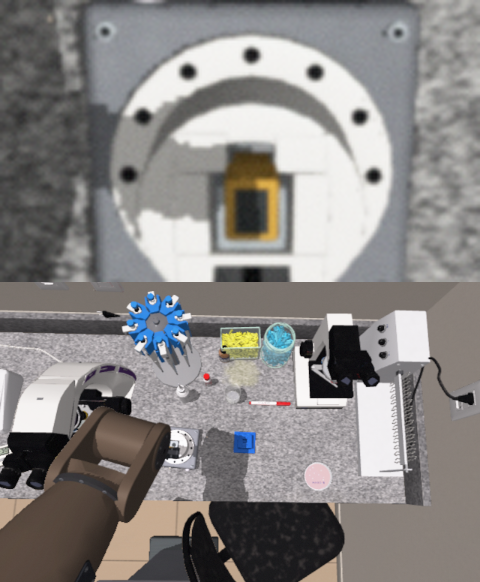

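The key stands upright in the keyway, the stand is empty, and the beaker and dish are where they were. I'll hand in.

```bash
python3 -c "
from bench import *
print(job_done())"
```

```text
the job is handed in; nothing more can be done
None
```

The key is wedged upright in the keyway and stayed tight after I let go. I handed the job in at about 20.5 s; no verdict was reported.

- **Insertion:** I took the key from the stand and started it tip first in the gap. I eased the flat face against the shaft and pushed until the key wedged at about 33 mm deep. The highest push I read was 18.3 N, below the 25 N limit.
- **Last checks:** After release, a 16 N push on the head with shut fingers moved it no measurable amount. The final wrist picture shows it upright and centred. The beaker and dish look unmoved in the top view (before/after picture difference at about noise level).
- **What disagreed:**
  - The first grasp closed on air. In the pictures the fingertips ended about 34 mm short of the reported TCP, against the text's "very end of the fingers", so I corrected by picture and force.
  - The head's top measured 82 mm by two wrist views and 87 mm with the top view, against 84 mm in the text.
  - The in-hand tip sat 1–2 mm off the calculated place. I corrected that by eye over the keyway.

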